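# Set and lock the air regulator, then blow off a batch of machined brackets

### The job

Turn the air regulator knob on the console until its white pointer points at the dark mark on the dial, then slide the lock hood all the way over the knob. Next stand every loose aluminium bracket flat on its base inside the shallow tray of the round indexing table, let go, and swing the table by its post one click (a quarter turn clockwise seen from above) so that the tray rests in front of the nozzle bar with all brackets still in it. Only then press the start button fully down and let it come back up, and finally swing the table back to the loading side so that the brackets, still standing in the tray, can be taken off; leave the tool holders, the wrench and the jar where they are.

Things in the scene. Friction and masses are not known exactly. Their poses are not given: they have to be found in the camera images.
- console: fixed white air console on the bench, 100 x 300 x 35 mm high; its top is 35 mm above the bench. Origin: under the knob's axis, at bench level. In its frame the knob is at (0, 0), the lock hood is parked at y = -110 mm and slides to +y, the start button is at y = +92 mm. Its -x side faces the robot
- regulator (a joint): angle of the regulator knob (rad), 0 to 3.0, growing clockwise seen from above; at 0 the pointer points to the console's -x. The knob turns with a little friction and stays where it is left
- knob_grip (a point): point on the (vertical) axis of the black regulator knob, 70 mm above the bench, 8 mm below the top of its grip bar. The bar is 38 mm long, 14 mm thick, 32 mm tall (45 to 77 mm above the bench), on a 42 mm round skirt whose top is at 47 mm. The point's x axis runs along the bar and the pointer end is at its -x
- pointer (a point): point 28 mm from the knob's axis in the direction in which the pointer (white line on the bar's -x half) shows
- mark (a joint): angle of the dial's mark (rad), counted as the knob's angle: the knob is set when both are equal. It differs from start to start and is not to be moved
- mark_tip (a point): middle of the dark mark, a raised line 13 mm long and 4 mm wide on the white dial (73 mm across), 28 mm from the knob's axis; the pointer point must lie over it
- lock (a joint): travel of the lock hood (m): 0 parked, 0.110 fully home over the knob; about 2 N of friction
- lock_tab (a point): middle of the top face of the black tab on the aluminium lock hood, 118 mm above the bench. The tab is 34 mm (console x) by 14 mm (console y) and stands 30 mm above the hood's flat top (88 mm above the bench); the hood is 86 x 72 mm and open towards the knob
- start (a joint): travel of the start button (m): 0 up, 0.006 fully down; 5 N
- start_top (a point): centre of the top face of the green 28 mm start button, 53 mm above the bench when up; pressed straight down
- station: fixed blow-off station: round white housing, 316 mm across, carrying the steel indexing disc. Origin: on the disc's vertical axis, at bench level. In its frame, the loading side is -x (towards the robot) and a 20 mm square nozzle bar, 230 mm long, runs along x at y = +205 mm, its top 105 mm above the bench
- turret (a joint): angle of the indexing disc (rad), growing clockwise seen from above; it clicks into detents at -1.571, 0 (tray at the loading side) and +1.571 (tray before the nozzle bar) (a ball detent pulls it in within about 5 degrees of each); end stops at +-1.75. Disc 330 mm across, top 58 mm above the bench
- tray (a point): centre of the tray's floor, on the disc's top, 58 mm above the bench, 95 mm from the disc's axis. Inner size 62 mm along its x (radial) and 180 mm along its y; dark walls 8 mm high, 5 mm thick. Four brackets fit in a row along y with their ribs along y
- post (a point): top of the upright black post on the disc for turning it: 18 mm diameter, 45 mm tall (58 to 103 mm above the bench), 125 mm from the disc's axis; with the tray at the loading side it stands on the station's -y side
- bracket1: loose aluminium bracket, an upside-down T, about 95 g (absent in some starts): base 36 (x) x 34 (y) x 12 mm high, and on it an upright rib 36 mm long (x) and 14 mm thick (y), up to 42 mm. Origin: centre of its underside. At the start it stands on the bench before the console
- bracket2: loose aluminium bracket, an upside-down T, about 95 g (absent in some starts): base 36 (x) x 34 (y) x 12 mm high, and on it an upright rib 36 mm long (x) and 14 mm thick (y), up to 42 mm. Origin: centre of its underside. At the start it stands on the bench before the console
- bracket3: loose aluminium bracket, an upside-down T, about 95 g (absent in some starts): base 36 (x) x 34 (y) x 12 mm high, and on it an upright rib 36 mm long (x) and 14 mm thick (y), up to 42 mm. Origin: centre of its underside. At the start it stands on the bench before the console
- bracket4: loose aluminium bracket, an upside-down T, about 95 g (absent in some starts): base 36 (x) x 34 (y) x 12 mm high, and on it an upright rib 36 mm long (x) and 14 mm thick (y), up to 42 mm. Origin: centre of its underside. At the start it stands on the bench before the console
- holder1: bystander: black tool holder, 60 mm across, 85 mm tall; origin under its centre
- holder2: bystander: dark steel tool holder, 60 mm across, 85 mm tall; origin under its centre
- wrench: bystander: wrench, 180 mm long, lying on the bench; origin under its middle
- jar: bystander: closed grey jar, 60 mm across, 80 mm tall; origin under its centre
Things that resemble listed ones, but are neither listed nor needed, are in the scene too. What is shaped like the bracket4 but turquoise is not meant.

How it is judged (in metres and radians):
On the way, in this order (a step that is already met when the one before it is completed fails the run):
1. the regulator's pointer is on the mark, the knob uncovered (horizontal distance between pointer and mark_tip below 0.003 m and value of joint lock below 0.05 m), for 0.3 s.
2. the lock hood is fully over the set knob (horizontal distance between pointer and mark_tip below 0.003 m and value of joint lock above 0.104 m), for 0.3 s.
3. every bracket stands flat in the tray, let go, with the tray at the loading side (x of bracket1 in the frame of tray between -0.022 and 0.022 m and y of bracket1 in the frame of tray between -0.08 and 0.08 m and z of bracket1 in the frame of tray between -0.004 and 0.005 m and angle between each of bracket1, bracket2, bracket3, bracket4's own z axis and vertical below 0.12 rad and x of bracket2 in the frame of tray between -0.022 and 0.022 m and y of bracket2 in the frame of tray between -0.08 and 0.08 m and z of bracket2 in the frame of tray between -0.004 and 0.005 m and x of bracket3 in the frame of tray between -0.022 and 0.022 m and y of bracket3 in the frame of tray between -0.08 and 0.08 m and z of bracket3 in the frame of tray between -0.004 and 0.005 m and x of bracket4 in the frame of tray between -0.022 and 0.022 m and y of bracket4 in the frame of tray between -0.08 and 0.08 m and z of bracket4 in the frame of tray between -0.004 and 0.005 m and contact force between each of bracket1, bracket2, bracket3, bracket4 and the fingers below 0.1 N and value of joint turret between -0.15 and 0.15 rad), for 0.3 s.
4. the table is one click further, the tray before the nozzle bar (value of joint turret between 1.49 and 1.65 rad and velocity of joint turret between -0.1 and 0.1 rad/s), for 0.3 s.
5. the start button is pressed fully down with the table in place and the brackets in the tray (value of joint turret between 1.49 and 1.65 rad and x of bracket1 in the frame of tray between -0.022 and 0.022 m and y of bracket1 in the frame of tray between -0.08 and 0.08 m and z of bracket1 in the frame of tray between -0.004 and 0.005 m and angle between each of bracket1, bracket2, bracket3, bracket4's own z axis and vertical below 0.12 rad and x of bracket2 in the frame of tray between -0.022 and 0.022 m and y of bracket2 in the frame of tray between -0.08 and 0.08 m and z of bracket2 in the frame of tray between -0.004 and 0.005 m and x of bracket3 in the frame of tray between -0.022 and 0.022 m and y of bracket3 in the frame of tray between -0.08 and 0.08 m and z of bracket3 in the frame of tray between -0.004 and 0.005 m and x of bracket4 in the frame of tray between -0.022 and 0.022 m and y of bracket4 in the frame of tray between -0.08 and 0.08 m and z of bracket4 in the frame of tray between -0.004 and 0.005 m and value of joint start above 0.005 m), for 0.05 s.
6. the start button is back up (value of joint start below 0.0015 m), for 0.2 s.
7. the table is back at the loading side (value of joint turret between -0.1 and 0.1 rad and velocity of joint turret between -0.1 and 0.1 rad/s), for 0.3 s.
At the end, for the whole second after the job is handed in: The knob's pointer is on the mark (3 mm at 28 mm from the axis, about 6 degrees), the lock hood is within 6 mm of fully home, the table stands at the loading side (within 0.1 rad), every bracket stands flat on the tray's floor inside its walls, at rest, and the start button is up (all of step 2 and value of joint turret between -0.1 and 0.1 rad and x of bracket1 in the frame of tray between -0.022 and 0.022 m and y of bracket1 in the frame of tray between -0.08 and 0.08 m and z of bracket1 in the frame of tray between -0.004 and 0.005 m and angle between each of bracket1, bracket2, bracket3, bracket4's own z axis and vertical below 0.12 rad and x of bracket2 in the frame of tray between -0.022 and 0.022 m and y of bracket2 in the frame of tray between -0.08 and 0.08 m and z of bracket2 in the frame of tray between -0.004 and 0.005 m and x of bracket3 in the frame of tray between -0.022 and 0.022 m and y of bracket3 in the frame of tray between -0.08 and 0.08 m and z of bracket3 in the frame of tray between -0.004 and 0.005 m and x of bracket4 in the frame of tray between -0.022 and 0.022 m and y of bracket4 in the frame of tray between -0.08 and 0.08 m and z of bracket4 in the frame of tray between -0.004 and 0.005 m and value of joint start below 0.0015 m and linear speed of each of bracket1, bracket2, bracket3, bracket4 below 0.02 m/s); the robot touches nothing.
It fails at once if the start button is pressed while the tray is not before the nozzle bar (value of joint start above 0.004 m and value of joint turret below 1.4 rad).
It fails at once if the black tool holder is moved (distance of holder1 from where it was at the start of the episode above 0.03 m).
It fails at once if the dark steel tool holder is moved (distance of holder2 from where it was at the start of the episode above 0.03 m).
It fails at once if the wrench is moved (distance of wrench from where it was at the start of the episode above 0.03 m).
It fails at once if the grey jar is moved (distance of jar from where it was at the start of the episode above 0.03 m).
Of bracket1, bracket2, bracket3, bracket4 only 2 to 4 are there at a start; the rules pass over those that are not, and their reading is None.
At some moment in a run one of bracket1, bracket2, bracket3, bracket4 may be knocked a few centimetres aside while the robot is not near it.
Once in a run the grip may slacken for a moment while it holds something.
It also fails if it takes over 210 s, if anything falls off the work surface, if the arm or the gripper's body presses on something with over 40 N, if the wrist force passes 120 N, or if a joint passes its speed limit or range.

### The arm

A 6-joint arm with a two-finger parallel gripper is mounted at the origin on the work surface. World frame = base frame: x ahead of the robot, y to its left, z up, the work surface at z = 0. Lengths are in m, angles in degrees, forces in N, time in s.
With the tool pointing down it reaches from about 0.425 to 0.925 m from the base axis. Payload 12.5 kg.
Tool frame: the origin (TCP) lies between the finger pads; the fingertips stand 17 mm ahead of it and the grasp point (between the pads) lies 2 mm behind it; z points along the fingers, y is the line along which they close (so a half turn about z gives the same grasp; the last joint's range is limited). The gripper opens to 85 mm and grips with 20 to 120 N. Pads are 22 mm wide; open, the fingers measure 114 mm over their backs; the gripper's body (76 mm by 85 mm) begins 54 mm behind the grasp point. The pads swing forward as they close: fully open they stand 13 mm farther back than shut.
Start: joints at [-75.264, 28.126, 89.318, -0, 62.55, -6.05], TCP at [0.222, -0.584, 0.217] pointing down, gripper open.
Joint ranges: [-177.58, 177.58], [-47.91, 125.51], [2.72, 160], [-65.01, 245.01], [3.68, 167.84], [-153.87, 153.87]. Speed limits (degrees/s): [127.2, 127.2, 159.86, 180, 180, 180].

### API

Orientations are given as [roll, pitch, yaw] about the fixed x, y, z axes, in that order (R = Rz(yaw) Ry(pitch) Rx(roll)).
In Python, from workcell import status, grab_frame, workorder, models gives the robot as it stands. The module is installed in compiled form; this text tells all that it offers.
- The arm moves only by the tool arm_command, never from a script. Its argument "motion" is a list of rows, each a list of 3 entries, a list of its own where there are three numbers: the shift along the tool's x, y, z as a fraction of full scale, then the turn, a rotation vector about the tool's x, y, z as a fraction of full scale, then the opening, from 0 (shut) to 1 (fully open). In form: [[[tx, ty, tz], [rx, ry, rz], jaw], ...]. A call has 1 to 5 rows; each row is the pose to reach, as a shift and turn from the pose commanded when the call began, along the tool's axes at that moment; what a row does not reach only later rows make up. Full scale, the value 1, is 0.5 m for a shift and 90 degrees for a turn. A row lasts 1/12 s, in which the tool goes at most 41.7 mm and 7.16 degrees, less where a joint would pass 70% of its speed; a pose out of reach is approached as far as the arm can. A call with a number of a shift or a turn outside -1 to 1 is refused whole. A call with a gripper value outside its range is refused whole. The fingers move at their own pace and stop on an object; "grip_force" is the grip in N (left out, the last holds). Time passes only in rows, so rows that repeat a pose let the fingers close. It gives the time, the measured TCP pose, the force, the opening and the grip force at its end, in the units of the state.
- status.get_state(): the state, without advancing time (a new reading comes with each control period).
- grab_frame(name): name is "scene" or "top" or "wrist"; returns a dict with "frame" (400x640x3 uint8, blue, green, red), "depth" (400x640 float32, m along the optical axis (not along the pixel's ray), 0 where there is no reading), "fx", "fy", "cx", "cy" (pixels), "rvec" (rotation vector, rad) and "tvec" (3), from world to camera coordinates, as OpenCV has them; the wrist camera has in their place "tool_from_camera" (4x4, takes a point from camera to tool coordinates, whose origin is the TCP and whose axes are the flange's). Camera axes: x right, y down, z forward; pixel columns grow to the right and rows downward; lengths in m; the calibration is good to about 2 mm. A picture is of the moment at which its call begins: read the wrist's pose just before it.
- workorder.close_job(): hands the job in; it is judged then, once.
Trained networks look in the newest picture that a camera, given by its name, has taken for a name from the list of things; names that differ only in an ending like _2 or _b are one class to them, and where a whole thing is asked for, a point or a joint stands for the part that bears it (a point fixed in the world has none). Each returns a list of dicts, best first, with "p" (0 to 1); they miss things now and then, are a little off and sometimes report something else, mostly with a low value. They report only what shows in the picture. A call takes as long as a camera call. They do not tell look-alikes from the thing itself.
- models.search_frame(query, camera): "rect" ([centre column, centre row, width, height] in pixels, round what is visible of it).
- models.cut_out(query, camera): "mask" (400x640 bool, what is visible of it) and "rect" ([centre column, centre row, width, height] in pixels, round what is visible of it).
- models.pinpoint(query, camera): "at" ([row, column] in pixels: a listed point, or the origin of a listed thing).
The state is a dict: "t": time; "joints": joint angles; "joint_vel": joint speeds; "joint_torque": joint torques, N m; "eef_pos": TCP position; "orientation": TCP orientation; "ft_force": force on the tool from outside, world axes, zero at the start; "moment": the same for the moment, N m; "opening": opening from 0.0 (shut) to 1.0 (fully open); "grasp_force": force on a finger pad.
Only numpy, scipy, OpenCV 4.12 (cv2) and the standard library are available. Lean on these libraries where they do the work, as an engineer would, in place of code of your own. Each camera call takes 0.05 s, during which the arm holds its last target. There are 200 camera calls.

## Working session

There is one attempt and no reset: what is moved stays moved. The work goes in short steps, Python scripts to look and compute and a tool call to move; the robot and the scene stay as the last step left them, time stands still between calls to the robot, and variables do not carry over. Pictures are saved under pics/ and viewed, at most 14 in all, crops included, and the job is handed in when it is done.

Besides the shell and the picture viewer there is one more tool, called after ">>>" as a command line: name --argument value ..., lists and objects as JSON in quotes. arm_command: Moves the arm, as the interface text tells. Shift numbers are shares of 0.5 m and turn numbers shares of 90 degrees, none past 1 either way. Its arguments: {"type":"object","properties":{"motion":{"type":"array"},"grip_force":{"type":"number"}},"required":["motion"]}

```bash
mkdir -p pics
cat > h.py <<'E'
import numpy as np, cv2
from scipy.spatial.transform import Rotation as R
from workcell import status, grab_frame, workorder, models
def tool():
    s=status.get_state(); T=np.eye(4); T[:3,:3]=R.from_euler('xyz',s['orientation'],degrees=True).as_matrix(); T[:3,3]=s['eef_pos']; return s,T
def grab(n):
    s,T=tool(); f=grab_frame(n)
    if n=='wrist': f['W']=T@np.array(f['tool_from_camera'])
    else:
        E=np.eye(4); E[:3,:3]=cv2.Rodrigues(np.array(f['rvec'],float))[0]; E[:3,3]=np.ravel(f['tvec']); f['W']=np.linalg.inv(E)
    return f
def atz(f,r,c,z):
    "world point on pixel ray at height z"
    d=f['W'][:3,:3]@np.array([(c-f['cx'])/f['fx'],(r-f['cy'])/f['fy'],1]); o=f['W'][:3,3]
    return o+d*(z-o[2])/d[2]
def cloud(f):
    v,u=np.mgrid[:400,:640]; d=f['depth']
    P=np.stack([(u-f['cx'])/f['fx']*d,(v-f['cy'])/f['fy']*d,d],-1)@f['W'][:3,:3].T+f['W'][:3,3]
    P[d==0]=np.nan; return P
def go(pos,yaw=None):
    "shift/turn fractions for a tool-down target; yaw = direction(deg) of tool y line"
    s,T=tool(); sh=T[:3,:3].T@(np.array(pos)-T[:3,3])/0.5
    out='shift '+str(sh.round(4))
    if yaw is not None:
        y=T[:3,1]; cur=np.degrees(np.arctan2(y[1],y[0])); d=(yaw-cur+90)%180-90
        # desired: tool z down exact
        a=np.radians(cur+d); Y=np.array([np.cos(a),np.sin(a),0]); Z=np.array([0,0,-1.]); X=np.cross(Y,Z)
        rv=R.from_matrix(T[:3,:3].T@np.stack([X,Y,Z],1)).as_rotvec(degrees=True)/90
        out+=' turn '+str(rv.round(4))+' d=%.1f j6=%.1f'%(d,s['joints'][5])
    print(out)
E
cat > a.py <<'E'
from h import *
s,T=tool(); print(s)
for n in ['top','scene']:
    f=grab(n); cv2.imwrite(f'pics/{n}0.png',f['frame']); P=cloud(f)
    print(n,f['W'].round(3).tolist(),f['fx'])
    for q in ['console','knob_grip','pointer','mark_tip','lock_tab','start_top','station','tray','post','bracket1','holder1','holder2','wrench','jar']:
        for d in models.pinpoint(q,n)[:6]:
            if d['p']<.3: continue
            r,c=d['at']; ri,ci=int(np.clip(r,0,399)),int(np.clip(c,0,639)); z={'knob_grip':.07,'pointer':.077,'mark_tip':.04,'lock_tab':.118,'start_top':.053,'tray':.058,'post':.103}.get(q,0)
            print(q,round(d['p'],2),np.round([r,c]),'ray',atz(f,r,c,z).round(3),'depth',P[ri,ci].round(3))
E
python3 a.py
```

```text
{'t': 0.0, 'joints': array([-7.52628045e+01,  2.81652076e+01,  8.93524941e+01, -1.87989426e-03,
        6.25475721e+01, -6.05010944e+00]), 'joint_vel': array([-0.03914323, -0.04348237,  0.00812295, -0.08237716,  0.13308596,
        0.10510682]), 'joint_torque': array([-1.16250732e-03, -6.18456388e+01, -2.61595470e+01, -1.67581011e-04,
        4.03119469e-03,  2.43719541e-05]), 'eef_pos': array([ 0.22176465, -0.58406185,  0.21670201]), 'orientation': array([-1.79934914e+02, -5.22181386e-03,  2.07881695e+01]), 'ft_force': array([0.19254758, 0.07543427, 0.045373  ]), 'moment': array([0.0112745 , 0.0126432 , 0.00093733]), 'grasp_force': 0.0, 'opening': 0.9966739624591266}
top [[0.027, -0.993, 0.118, 0.331], [-1.0, -0.028, -0.002, -0.029], [0.005, -0.118, -0.993, 1.871], [0.0, 0.0, 0.0, 1.0]] 497.0804267550447
console 0.8 [189. 365.] ray [ 0.579 -0.224  0.   ] depth [ 0.573 -0.218  0.045]
knob_grip 0.63 [190. 369.] ray [ 0.565 -0.23   0.07 ] depth [ 0.565 -0.225  0.08 ]
pointer 0.52 [197. 364.] ray [ 0.539 -0.21   0.077] depth [ 0.545 -0.213  0.029]
lock_tab 0.94 [190. 398.] ray [ 0.561 -
[... 3151 characters left out ...]
. 253.] ray [ 0.333 -0.24   0.   ] depth [ 0.343 -0.242  0.007]
holder1 0.81 [275. 314.] ray [ 0.729 -0.135  0.   ] depth [ 0.757 -0.145  0.031]
holder1 0.75 [230. 271.] ray [ 0.493 -0.212  0.   ] depth [ 0.584 -0.23   0.075]
holder1 0.73 [269. 350.] ray [ 0.736 -0.028  0.   ] depth [ 0.763 -0.041  0.031]
holder2 0.81 [275. 314.] ray [ 0.729 -0.135  0.   ] depth [ 0.757 -0.145  0.031]
holder2 0.75 [230. 271.] ray [ 0.493 -0.212  0.   ] depth [ 0.584 -0.23   0.075]
holder2 0.73 [269. 350.] ray [ 0.736 -0.028  0.   ] depth [ 0.763 -0.041  0.031]
wrench 0.67 [178. 424.] ray [0.341 0.424 0.   ] depth [0.34  0.425 0.001]
jar 0.79 [241. 172.] ray [ 0.457 -0.518  0.   ] depth [ 0.483 -0.515  0.02 ]
```

Run:
```python
import cv2,numpy as np
a=cv2.imread('pics/top0.png')[120:280,160:460]
a=cv2.resize(a,None,fx=2.66,fy=2.66,interpolation=cv2.INTER_CUBIC); cv2.imwrite('pics/crop1.png',a); print(a.shape)
```

```text
(426, 798, 3)
```

View pics/crop1.png

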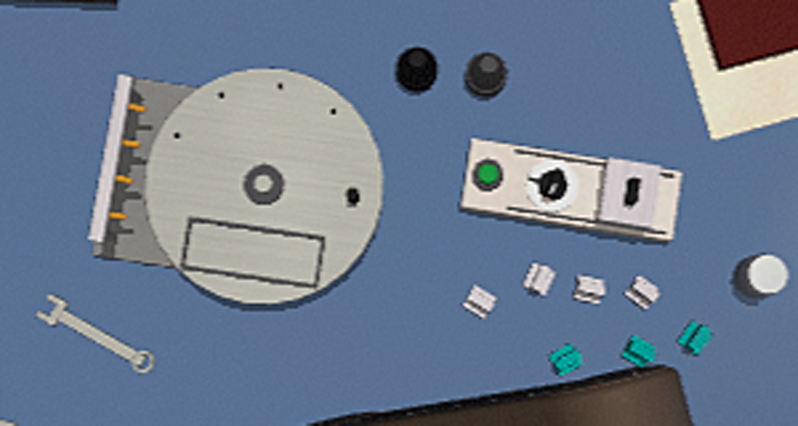

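The four aluminium brackets are at crop (480,300), (540,278), (590,288) and (643,291). The turquoise look-alikes at (565,360), (640,350) and (695,337) are the wrong colour, so I'll leave them. The knob is at (550,185), hood at (632,190), button at (488,173) and post at (352,196). Next I'll move the wrist camera over the console.

>>> arm_command --motion '[[[0.265,-0.135,-0.1],[0,0,0],1],[[0.265,-0.135,-0.1],[0,0,0],1],[[0.265,-0.135,-0.1],[0,0,0],1],[[0.265,-0.135,-0.1],[0,0,0],1],[[0.265,-0.135,-0.1],[0,0,0],1]]'

```text
t: 1.92
eef_pos: [0.3249, -0.4712, 0.2698]
orientation: [179.8, -0.1, 21.0]
ft_force: [-1.1, -0.2, -0.2]
opening: 1.002
grasp_force: 0.0
```

>>> arm_command --motion '[[[0.265,-0.135,-0.1],[0,0,0],1],[[0.265,-0.135,-0.1],[0,0,0],1],[[0.265,-0.135,-0.1],[0,0,0],1],[[0.265,-0.135,-0.1],[0,0,0],1],[[0.265,-0.135,-0.1],[0,0,0],1]]'

```text
t: 2.33
eef_pos: [0.4246, -0.3613, 0.3195]
orientation: [179.8, -0.1, 21.0]
ft_force: [-0.2, 0.9, -0.3]
opening: 0.999
grasp_force: 0.0
```

>>> arm_command --motion '[[[0.2,-0.135,-0.1],[0,0,0],1],[[0.2,-0.135,-0.1],[0,0,0],1],[[0.2,-0.135,-0.1],[0,0,0],1],[[0.2,-0.135,-0.1],[0,0,0],1],[[0.2,-0.135,-0.1],[0,0,0],1]]'

```text
t: 2.75
eef_pos: [0.4921, -0.2645, 0.3679]
orientation: [179.9, -0.0, 20.9]
ft_force: [-0.9, 0.4, -0.2]
opening: 0.997
grasp_force: 0.0
```

```bash
cat > b.py <<'E'
from h import *
import sys
def look(name):
    s,T=tool(); f=grab('wrist'); cv2.imwrite(f'pics/{name}.png',f['frame']); P=cloud(f)
    print(s['t'],s['eef_pos'].round(4),s['orientation'].round(2),'cam',f['W'].round(3).tolist())
    for q,z in [('console',0),('knob_grip',.07),('pointer',.077),('mark_tip',.041),('lock_tab',.118),('start_top',.053),('tray',.058),('post',.103),('bracket1',0)]:
        for d in models.pinpoint(q,'wrist')[:6]:
            if d['p']<.35: continue
            r,c=d['at']; ri,ci=int(np.clip(r,0,399)),int(np.clip(c,0,639))
            print(q,round(d['p'],2),np.round([r,c]),'ray',atz(f,r,c,z).round(4),'depth',P[ri,ci].round(3))
    np.savez(f'pics/{name}.npz',frame=f['frame'],P=P,W=f['W'],k=[f['fx'],f['fy'],f['cx'],f['cy']])
if __name__=='__main__': look(sys.argv[1])
E
python3 b.py w1
```

```text
2.75 [ 0.4921 -0.2645  0.3679] [ 1.7992e+02 -4.0000e-02  2.0950e+01] cam [[0.358, -0.897, -0.259, 0.558], [-0.934, -0.343, -0.1, -0.239], [0.001, 0.278, -0.961, 0.525], [0.0, 0.0, 0.0, 1.0]]
console 0.73 [101. 319.] ray [ 0.5805 -0.2254  0.    ] depth [ 0.578 -0.227  0.077]
knob_grip 0.92 [105. 319.] ray [ 0.5715 -0.23    0.07  ] depth [ 0.572 -0.229  0.077]
knob_grip 0.51 [135. 378.] ray [ 0.5623 -0.334   0.07  ] depth [nan nan nan]
pointer 0.83 [119. 304.] ray [ 0.5437 -0.2151  0.077 ] depth [ 0.542 -0.213  0.038]
lock_tab 0.88 [138. 377.] ray [ 0.5582 -0.3243  0.118 ] depth [ 0.559 -0.323  0.118]
start_top 0.66 [ 74. 264.] ray [ 0.585  -0.1311  0.053 ] depth [ 0.586 -0.132  0.059]
tray 0.78 [72. 45.] ray [0.4651 0.1873 0.058 ] depth [0.465 0.188 0.057]
post 0.88 [ 46. 123.] ray [0.5461 0.0492 0.103 ] depth [0.547 0.048 0.105]
bracket1 0.93 [167. 290.] ray [ 0.448  -0.2156  0.    ] depth [ 0.458 -0.215  0.042]
bracket1 0.91 [189. 321.] ray [ 0.428  -0.2881  0.    ] depth [ 0.437 -0.284  0.037]
bracket1 0.83 [228. 286.] ray [ 0.3259 -0.2502  0.    ] depth [ 0.338 -0.248  0.023]
bracket1 0.82 [198. 351.] ray [ 0.432  -0.3502  0.    ] depth [ 0.439 -0.343  0.029]
bracket1 0.8 [171. 240.] ray [ 0.4065 -0.129   0.    ] depth [ 0.415 -0.133  0.025]
bracket1 0.68 [237. 336.] ray [ 0.343  -0.3531  0.    ] depth [ 0.359 -0.344  0.039]
```

View pics/w1.png

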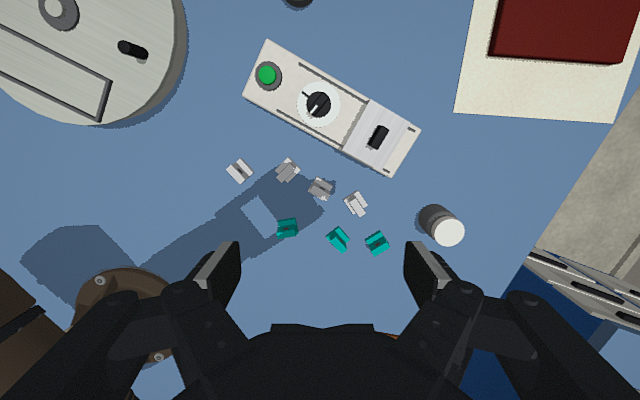

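The wrist view shows the button at (267,75), the knob at (319,104) with its pointer toward the lower left, and the hood tab at (377,138). The white brackets are at (239,170), (288,169), (320,188) and (356,203), with the turquoise ones below them. Next I'll move closer to read the knob and mark.

>>> arm_command --motion '[[[0.09,-0.03,0.29],[0,0,0],1],[[0.09,-0.03,0.29],[0,0,0],1],[[0.09,-0.03,0.29],[0,0,0],1],[[0.09,-0.03,0.29],[0,0,0],1],[[0.09,-0.03,0.29],[0,0,0],1]]'

```text
t: 3.67
eef_pos: [0.5268, -0.2338, 0.2172]
orientation: [-179.6, 0.3, 20.8]
ft_force: [-0.9, -0.3, 0.2]
opening: 1.002
grasp_force: 0.0
```

```bash
cat > rect.py <<'E'
from h import *
def rect(name,cx,cy,z,half,N=400):
    d=np.load(f'pics/{name}.npz'); W=d['W']; fx,fy,ux,uy=d['k']; E=np.linalg.inv(W)
    g=np.linspace(half,-half,N)   # image up=+x world, left=+y world
    X,Y=np.meshgrid(cx+g,cy+g,indexing='ij'); p=np.stack([X,Y,np.full_like(X,z)],-1)@E[:3,:3].T+E[:3,3]
    return cv2.remap(d['frame'],(p[...,0]/p[...,2]*fx+ux).astype('f4'),(p[...,1]/p[...,2]*fy+uy).astype('f4'),cv2.INTER_CUBIC)
E
python3 b.py w2
python3 - <<'E'
from rect import *
cv2.imwrite('pics/k1.png',np.hstack([rect('w2',.57,-.23,.077,.05),rect('w2',.57,-.23,.040,.05)]))
P=np.load('pics/w2.npz')['P']
m=(abs(P[...,0]-.57)<.05)&(abs(P[...,1]+.23)<.05); z=P[...,2][m]; print(np.histogram(z,bins=np.arange(.03,.125,.003)))
for lo,hi in[(.072,.082),(.04,.052),(.03,.04),(.112,.124),(.084,.092)]:
    q=P[(P[...,2]>lo)&(P[...,2]<hi)&(abs(P[...,0]-.57)<.15)&(P[...,1]>-.45)&(P[...,1]<-.04)]; 
    if len(q)>20:
        c,s,a=cv2.minAreaRect((q[:,:2]*1000).astype('f4')); print(lo,len(q),np.round(c,1),np.round(s,1),round(a,1),np.median(q,0).round(4))
E
```

```text
3.6667 [ 0.5268 -0.2338  0.2172] [-179.62    0.29   20.83] cam [[0.356, -0.896, -0.267, 0.594], [-0.935, -0.343, -0.095, -0.209], [-0.007, 0.283, -0.959, 0.374], [0.0, 0.0, 0.0, 1.0]]
console 0.85 [134. 334.] ray [ 0.5757 -0.2303  0.    ] depth [ 0.58  -0.225  0.077]
knob_grip 0.82 [141. 335.] ray [ 0.5723 -0.2302  0.07  ] depth [ 0.573 -0.23   0.077]
pointer 0.74 [155. 315.] ray [ 0.551  -0.2152  0.077 ] depth [ 0.545 -0.215  0.039]
mark_tip 0.42 [121. 316.] ray [ 0.5838 -0.2026  0.041 ] depth [ 0.584 -0.202  0.038]
lock_tab 0.56 [192. 424.] ray [ 0.5613 -0.3241  0.118 ] depth [ 0.561 -0.324  0.118]
lock_tab 0.35 [157. 314.] ray [ 0.5552 -0.2138  0.118 ] depth [ 0.543 -0.215  0.039]
start_top 0.85 [ 95. 255.] ray [ 0.586  -0.1309  0.053 ] depth [ 0.587 -0.131  0.057]
post 0.72 [63. 41.] ray [0.5445 0.0456 0.103 ] depth [0.544 0.046 0.103]
post 0.49 [132. 332.] ray [ 0.5817 -0.2217  0.103 ] depth [ 0.581 -0.222  0.071]
bracket1 0.87 [218. 225.] ray [ 0.4081 -0.126   0.    ] depth [ 0.418 -0.129  0.019]
bracket1 0.82 [304. 404.] ray [ 0.3679 -0.433   0.    ] depth [ 0.375 -0.425  0.01
[... 455 characters left out ...]
47,    0,    0,    0,    0,    0,
          0,    0,    0,    0,    0,    0,    0,    0,    0]), array([0.03 , 0.033, 0.036, 0.039, 0.042, 0.045, 0.048, 0.051, 0.054,
       0.057, 0.06 , 0.063, 0.066, 0.069, 0.072, 0.075, 0.078, 0.081,
       0.084, 0.087, 0.09 , 0.093, 0.096, 0.099, 0.102, 0.105, 0.108,
       0.111, 0.114, 0.117, 0.12 , 0.123]))
0.072 490 [ 569.  -255.8] [78.2 86. ] 82.3 [ 0.5734 -0.2271  0.0769]
0.04 2114 [ 519.6 -245.1] [198.9 261.8] 0.1 [ 0.5687 -0.2136  0.0462]
0.03 12783 [ 512.5 -246.8] [299.1 215. ] 82.5 [ 0.5765 -0.2077  0.0354]
0.112 546 [ 559.5 -327.4] [14.5 33.9] 83.7 [ 0.5601 -0.326   0.1179]
0.084 4538 [ 559.4 -327.6] [72.9 86.2] 82.4 [ 0.5646 -0.3208  0.0881]
```

View pics/k1.png

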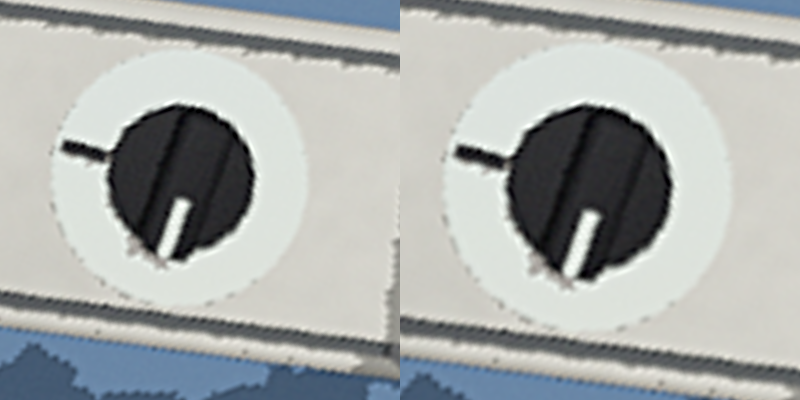

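The left half is rectified at bar-top height and shows the pointer running from (185,200) to (163,255), toward the robot and slightly left. The right half is rectified at dial height, with the dark mark at (80,157) from the dial centre at about (188,187). That means a clockwise turn of roughly 84°. I'll fit these more exactly before moving.

```bash
cat > knob.py <<'E'
from rect import *
import sys
def knob(name,C0=(.5735,-.227)):
    C=np.array(C0); P=np.load(f'pics/{name}.npz')['P']
    def px2w(c,r,z0=200): return np.array([C[0]+(199.5-r)*.1/399,C[1]+(199.5-c)*.1/399])
    # dial circle (white blob hull) at z=.038
    im=rect(name,*C,.038,.05); hsv=cv2.cvtColor(im,cv2.COLOR_BGR2HSV); g=im.astype(int)
    d=np.hypot(P[...,0]-C[0],P[...,1]-C[1]); 
    q=P[(P[...,2]>.073)&(P[...,2]<.081)&(d<.026)]; c,s,a=cv2.minAreaRect((q[:,:2]*1000).astype('f4')); print('bar',np.round(c,1),np.round(s,1),round(a,1),np.median(q[:,2]).round(4))
    m=((g[...,1]-g[...,2])>3)&(g.min(-1)>170); m=m.astype('u1'); m=cv2.morphologyEx(m,cv2.MORPH_OPEN,np.ones((7,7)))
    n,l,st,_=cv2.connectedComponentsWithStats(m); k=1+np.argmax(st[1:,4]); pts=cv2.findNonZero((l==k).astype('u1')); (dc,dr),rad=cv2.minEnclosingCircle(pts); D=px2w(dc,dr); print('dial',D.round(4),rad*.25)
    yy,xx=np.mgrid[:400,:400]; w=np.stack([C[0]+(199.5-yy)*.1/399,C[1]+(199.5-xx)*.1/399],-1); rr=np.hypot(*(w-D).transpose(2,0,1))*1000
    mk=(g.max(-1)<110)&(rr>24.5)&(rr<35); v=(w[mk]-D).mean(0); print('mark',mk.sum(),(v*1000).round(1),'ang',np.degrees(np.arctan2(v[1],v[0])).round(1))
    t=rect(name,*C,.077,.05).astype(int); B=np.array(c)/1000 
    rb=np.hypot(*(w-B).transpose(2,0,1))*1000; pm=(t.min(-1)>170)&(rb<19.5); 
    n,l,st,_=cv2.connectedComponentsWithStats(pm.astype('u1')); k=1+np.argmax(st[1:,4]); pw=w[l==k]; v=pw.mean(0)-D
    print('ptr n',len(pw),((pw.mean(0)-B)*1000).round(1),'from bar',np.degrees(np.arctan2(*(pw.mean(0)-B)[::-1])).round(1),'from dial',np.degrees(np.arctan2(v[1],v[0])).round(1))
    u=np.linalg.svd(pw-pw.mean(0),full_matrices=False)[2][0]; print('line',np.degrees(np.arctan2(u[1],u[0])).round(1))
if __name__=='__main__': knob(sys.argv[1])
E
python3 knob.py w2; python3 -c "
from h import *
go([.5735,-.227,.15],68.2); print(tool()[0]['joints'])"
```

```text
bar [ 572.9 -226.8] [14.  37.6] 69.2 0.0769
dial [ 0.5732 -0.227 ] 36.41099166870117
mark 519 [ 7.8 28.3] ang 74.6
ptr n 1872 [ -8.6 -12. ] from bar -125.6 from dial -127.1
line 147.9
shift [0.0913 0.0157 0.1465] turn [ 0.0005 -0.0008  0.473 ] d=-42.6 j6=38.6
[-3.06060346e+01  2.39361264e+01  9.56874540e+01 -6.74406898e-03
  6.02913832e+01  3.86272731e+01]
```

>>> arm_command --motion '[[[0.0908,0.0157,0.12],[0,0,-0.0769],0.45],[[0.0908,0.0157,0.12],[0,0,-0.1538],0.45],[[0.0908,0.0157,0.12],[0,0,-0.2307],0.45],[[0.0908,0.0157,0.12],[0,0,-0.3076],0.45],[[0.0908,0.0157,0.12],[0,0,-0.3844],0.45]]'

```text
t: 4.58
eef_pos: [0.5733, -0.2266, 0.1618]
orientation: [-180.0, 0.0, 55.7]
ft_force: [0.4, 0.2, -0.4]
opening: 0.451
grasp_force: 0.0
```

>>> arm_command --motion '[[[0,0,0],[0,0,-0.0769],0.45],[[0,0,0],[0,0,-0.1538],0.45],[[0,0,0],[0,0,-0.2307],0.45],[[0,0,0],[0,0,-0.3076],0.45],[[0,0,0],[0,0,-0.3844],0.45]]'

```text
t: 5.0
eef_pos: [0.5732, -0.2269, 0.1626]
orientation: [180.0, 0.0, 90.3]
ft_force: [0.2, 0.2, -0.5]
opening: 0.454
grasp_force: 0.0
```

>>> arm_command --motion '[[[0,0,0],[0,0,-0.0769],0.45],[[0,0,0],[0,0,-0.1538],0.45],[[0,0,0],[0,0,-0.2307],0.45],[[0,0,0],[0,0,-0.3076],0.45],[[0,0,0],[0,0,-0.3844],0.45]]'

```text
t: 5.42
eef_pos: [0.5732, -0.2268, 0.1627]
orientation: [180.0, 0.0, 124.9]
ft_force: [0.4, -0.5, -0.5]
opening: 0.451
grasp_force: 0.0
```

>>> arm_command --motion '[[[0,0,0],[0,0,-0.0769],0.45],[[0,0,0],[0,0,-0.1538],0.45],[[0,0,0],[0,0,-0.2307],0.45],[[0,0,0],[0,0,-0.3076],0.45],[[0,0,0],[0,0,-0.3844],0.45]]'

```text
t: 5.83
eef_pos: [0.5732, -0.2268, 0.1626]
orientation: [-180.0, 0.0, 159.5]
ft_force: [1.7, -0.4, 0.3]
opening: 0.45
grasp_force: 0.0
```

```bash
python3 -c "
from h import *
go([.573,-.227,.071],69.2); print(tool()[0])"
```

```text
shift [ 0.0004 -0.0004  0.1833] turn [-0.0001  0.0003  0.0034] d=-0.3 j6=-97.2
{'t': 5.8333, 'joints': array([-2.77257183e+01,  3.06898517e+01,  9.40209771e+01, -3.91296905e-03,
        5.52618525e+01, -9.72309024e+01]), 'joint_vel': array([ 3.08337732e-02,  4.40530379e-03, -9.87176655e-02, -1.76305822e-02,
       -9.77301180e-03, -8.23709603e+01]), 'joint_torque': array([ 1.59931910e-04, -6.23759651e+01, -2.37893289e+01, -5.53015707e-04,
       -1.15604540e-03,  2.38930084e+00]), 'eef_pos': array([ 0.57321738, -0.22684349,  0.16264689]), 'orientation': array([-1.79993370e+02,  2.66964958e-02,  1.59507415e+02]), 'ft_force': array([ 1.68263279, -0.40733024,  0.3027936 ]), 'moment': array([-0.05127218,  0.00782889,  0.00018941]), 'grasp_force': 0.0, 'opening': 0.4503945914862884}
```

>>> arm_command --motion '[[[0,0,0.08],[0,0,0],0.45],[[0,0,0.15],[0,0,0],0.45],[[0,0,0.183],[0,0,0],0.45],[[0,0,0.183],[0,0,0],0.45],[[0,0,0.183],[0,0,0],0.3]]' --grip_force 30

```text
t: 6.25
eef_pos: [0.5732, -0.2268, 0.0708]
orientation: [180.0, -0.0, 159.2]
ft_force: [0.9, 0.5, 1.4]
opening: 0.32
grasp_force: 0.0
```

>>> arm_command --motion '[[[0,0,0],[0,0,0],0],[[0,0,0],[0,0,0],0],[[0,0,0],[0,0,0],0],[[0,0,0],[0,0,0],0],[[0,0,0],[0,0,0],0]]' --grip_force 30

```text
t: 6.67
eef_pos: [0.5734, -0.2268, 0.0715]
orientation: [-180.0, 0.1, 159.2]
ft_force: [-0.7, -0.2, 0.2]
opening: -0.001
grasp_force: 0.0
```

>>> arm_command --motion '[[[0,0,0],[0,0,0.063],0],[[0,0,0],[0,0,0.125],0],[[0,0,0],[0,0,0.188],0],[[0,0,0],[0,0,0.251],0],[[0,0,0],[0,0,0.313],0]]'

```text
t: 7.08
eef_pos: [0.5733, -0.2268, 0.0711]
orientation: [180.0, 0.0, 130.7]
ft_force: [0.9, 0.7, -0.6]
opening: -0.001
grasp_force: 0.0
```

>>> arm_command --motion '[[[0,0,0],[0,0,0.063],0],[[0,0,0],[0,0,0.125],0],[[0,0,0],[0,0,0.188],0],[[0,0,0],[0,0,0.251],0],[[0,0,0],[0,0,0.313],0]]'

```text
t: 7.5
eef_pos: [0.5733, -0.2267, 0.0711]
orientation: [180.0, 0.0, 102.5]
ft_force: [0.8, 0.4, -0.8]
opening: -0.0
grasp_force: 0.0
```

>>> arm_command --motion '[[[0,0,0],[0,0,0.063],0],[[0,0,0],[0,0,0.125],0],[[0,0,0],[0,0,0.188],0],[[0,0,0],[0,0,0.251],0],[[0,0,0],[0,0,0.313],0]]'

```text
t: 7.92
eef_pos: [0.5733, -0.2268, 0.0711]
orientation: [180.0, 0.0, 74.4]
ft_force: [-0.3, 0.4, 0.3]
opening: -0.002
grasp_force: 0.0
```

>>> arm_command --motion '[[[0,0,0],[0,0,0],0],[[0,0,0],[0,0,0],0],[[0,0,0],[0,0,0],0.4],[[0,0,0],[0,0,0],0.4],[[0,0,0],[0,0,0],0.4]]'

```text
t: 8.33
eef_pos: [0.5732, -0.2267, 0.0708]
orientation: [180.0, 0.0, 74.7]
ft_force: [0.2, 0.4, 0.5]
opening: 0.398
grasp_force: 0.0
```

>>> arm_command --motion '[[[0,0,0],[0,0,0],0.4],[[0,0,-0.08],[0,0,0],0.4],[[0,0,-0.16],[0,0,0],0.4],[[0,0,-0.24],[0,0,0],0.4],[[0,0,-0.3],[0,0,0],0.4]]'

```text
t: 8.75
eef_pos: [0.5735, -0.2268, 0.2242]
orientation: [179.9, 0.0, 74.7]
ft_force: [1.5, 0.2, -0.5]
opening: 0.404
grasp_force: 0.0
```

```bash
python3 b.py w3; python3 knob.py w3; python3 -c "
from rect import *
cv2.imwrite('pics/k2.png',np.hstack([rect('w3',.573,-.227,.077,.05),rect('w3',.573,-.227,.040,.05)]))"
```

```text
8.75 [ 0.5735 -0.2268  0.2242] [1.7986e+02 4.0000e-02 7.4700e+01] cam [[0.965, -0.254, -0.071, 0.592], [-0.264, -0.926, -0.27, -0.158], [0.003, 0.279, -0.96, 0.381], [0.0, 0.0, 0.0, 1.0]]
console 0.62 [167. 324.] ray [ 0.5774 -0.2261  0.    ] depth [ 0.578 -0.217  0.047]
console 0.39 [230. 240.] ray [ 0.4313 -0.2848  0.    ] depth [ 0.439 -0.277  0.021]
knob_grip 0.86 [182. 321.] ray [ 0.5726 -0.2296  0.07  ] depth [ 0.573 -0.228  0.077]
pointer 0.91 [176. 298.] ray [ 0.55  -0.215  0.077] depth [ 0.544 -0.222  0.037]
mark_tip 0.38 [150. 322.] ray [ 0.5818 -0.1981  0.041 ] depth [ 0.581 -0.197  0.041]
lock_tab 0.62 [279. 331.] ray [ 0.5574 -0.3261  0.118 ] depth [ 0.557 -0.326  0.118]
start_top 0.88 [ 98. 310.] ray [ 0.5857 -0.1365  0.053 ] depth [ 0.585 -0.136  0.057]
post 0.73 [183. 234.] ray [ 0.487 -0.199  0.103] depth [ 0.454 -0.211  0.019]
bracket1 0.95 [183. 233.] ray [ 0.4467 -0.2137  0.    ] depth [ 0.452 -0.21   0.016]
bracket1 0.84 [131. 185.] ray [ 0.4107 -0.1291  0.    ] depth [ 0.418 -0.129  0.015]
bracket1 0.81 [230. 168.] ray [ 0.3284 -0.2552  0.    ] depth [ 0.338 -0.251  0.015]
bracket1 0.68 [229. 240.] ray [ 0.4319 -0.2828  0.    ] depth [ 0.439 -0.276  0.02 ]
bracket1 0.53 [318. 230.] ray [ 0.3623 -0.4287  0.    ] depth [ 0.539 -0.22   0.293]
bracket1 0.45 [274. 252.] ray [ 0.4243 -0.3595  0.    ] depth [ 0.55  -0.208  0.286]
bar [ 573.1 -227. ] [14.2 37.1] 71.0 0.0769
dial [ 0.5737 -0.2271] 36.168155670166016
mark 470 [ 7.2 26.4] ang 74.8
ptr n 4196 [ -3.9 -12.1] from bar -107.8 from dial -110.6
line 163.5
```

View pics/k2.png

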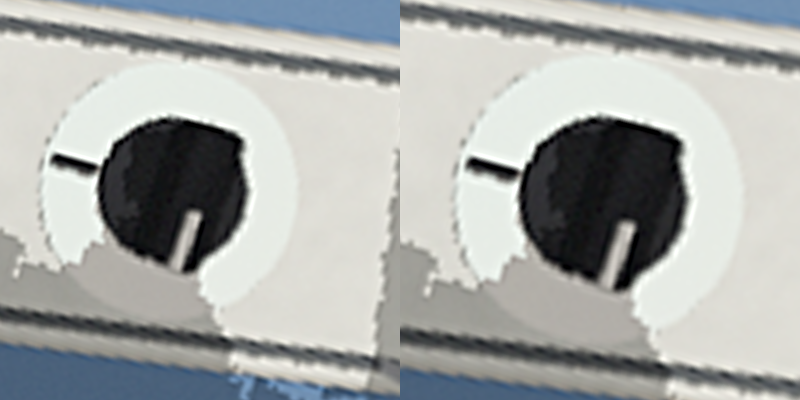

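The pointer hasn't moved: it's at (190,240) in the left half and the mark is at (75,162). The fingers shut on nothing. I'll check where the fingertips really are.

Run:
```python
from h import *
d=np.load('pics/w3.npz'); P=d['P']; s,T=tool(); Q=(P-T[:3,3])@T[:3,:3]
m=(Q[...,2]<.06)&(np.abs(Q[...,1])<.08)&(np.abs(Q[...,0])<.05)
q=Q[m]; 
for lo in np.arange(-.06,.03,.008):
    k=q[(q[:,2]>=lo)&(q[:,2]<lo+.008)]
    if len(k): print(round(lo,3),len(k),'x',k[:,0].min().round(3),k[:,0].max().round(3),'y',k[:,1].min().round(3),k[:,1].max().round(3), 'inner', np.abs(k[:,1]).min().round(3))
```

```text
-0.06 884 x -0.011 0.013 y -0.034 0.034 inner 0.017
-0.052 616 x -0.01 0.012 y -0.03 0.031 inner 0.017
-0.044 558 x -0.01 0.012 y -0.03 0.031 inner 0.017
-0.036 463 x -0.011 0.012 y -0.03 0.031 inner 0.017
-0.028 249 x -0.011 0.012 y -0.029 0.029 inner 0.016
-0.02 6 x 0.002 0.005 y -0.017 0.018 inner 0.017
```

View pics/w3.png

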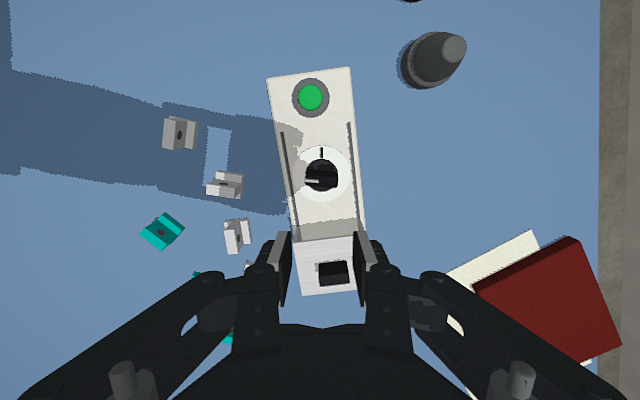

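Run:
```python
from h import *
s,T=tool()
for n in ['scene','top']:
    f=grab(n); P=cloud(f); Q=(P-T[:3,3])@T[:3,:3]
    m=(np.abs(Q[...,0])<.06)&(np.abs(Q[...,1])<.07)&(P[...,2]>.125); q=Q[m]
    print(n,m.sum(),'tool z max',np.percentile(q[:,2],[50,90,97,99.5]).round(3))
    if n=='scene':
        v,u=np.where(m); print(u.min(),u.max(),v.min(),v.max()); c=f['frame'][max(0,v.min()-20):v.max()+60,max(0,u.min()-40):u.max()+40]; cv2.imwrite('pics/s1.png',cv2.resize(c,None,fx=4,fy=4)[:600,:800])
```

```text
scene 4001 tool z max [-0.266 -0.12  -0.069 -0.024]
234 285 47 186
top 1492 tool z max [-0.31  -0.291 -0.279 -0.267]
```

View pics/s1.png

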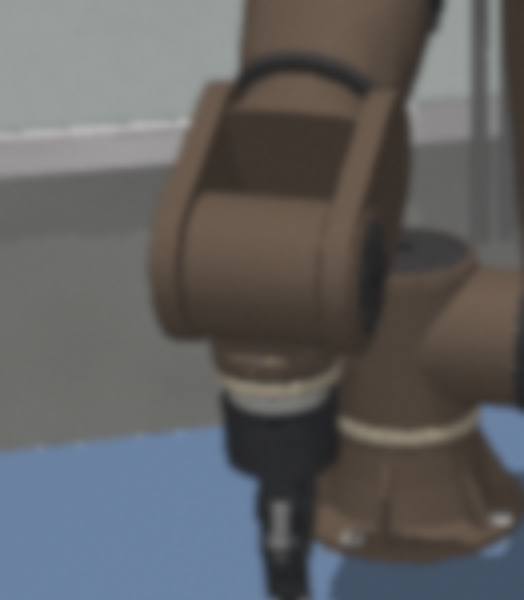

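The scene camera agrees with the wrist camera: the fingertips sit about 20 mm behind the reported TCP, not 17 mm ahead. At z = 0.071 the fingers closed above the bar. I'll turn back, go about 30 mm lower and try again.

>>> arm_command --motion '[[[0,0,0.05],[0,0,-0.063],0.4],[[0,0,0.1],[0,0,-0.125],0.4],[[0,0,0.15],[0,0,-0.188],0.4],[[0,0,0.2],[0,0,-0.251],0.4],[[0,0,0.2],[0,0,-0.313],0.4]]'

```text
t: 9.77
eef_pos: [0.5713, -0.2258, 0.1159]
orientation: [-179.7, -0.3, 103.1]
ft_force: [0.2, 0.1, -0.1]
opening: 0.397
grasp_force: 0.0
```

>>> arm_command --motion '[[[0,0,0],[0,0,-0.063],0.4],[[0,0,0],[0,0,-0.125],0.4],[[0,0,0],[0,0,-0.188],0.4],[[0,0,0],[0,0,-0.251],0.4],[[0,0,0],[0,0,-0.313],0.4]]'

```text
t: 10.18
eef_pos: [0.5731, -0.2267, 0.1204]
orientation: [-180.0, -0.0, 131.3]
ft_force: [0.3, 0.4, 0.3]
opening: 0.4
grasp_force: 0.0
```

>>> arm_command --motion '[[[0,0,0],[0,0,-0.063],0.4],[[0,0,0],[0,0,-0.125],0.4],[[0,0,0],[0,0,-0.188],0.4],[[0,0,0],[0,0,-0.251],0.4],[[0,0,0],[0,0,-0.32],0.4]]'

```text
t: 10.6
eef_pos: [0.5732, -0.2267, 0.1205]
orientation: [180.0, -0.0, 160.1]
ft_force: [0.1, -0.8, -0.0]
opening: 0.402
grasp_force: 0.0
```

>>> arm_command --motion '[[[0,0,0.05],[0,0,0],0.4],[[0,0,0.1],[0,0,0],0.4],[[0,0,0.14],[0,0,0],0.4],[[0,0,0.1644],[0,0,0],0.4],[[0,0,0.1644],[0,0,0],0.4]]'

```text
t: 11.02
eef_pos: [0.5721, -0.2262, 0.0361]
orientation: [180.0, -0.2, 159.8]
ft_force: [-0.7, -0.1, 0.2]
opening: 0.399
grasp_force: 0.0
```

>>> arm_command --motion '[[[0,0,0],[0,0,0],0],[[0,0,0],[0,0,0],0],[[0,0,0],[0,0,0],0],[[0,0,0],[0,0,0],0],[[0,0,0],[0,0,0],0]]' --grip_force 30

```text
t: 11.43
eef_pos: [0.5734, -0.2276, 0.0396]
orientation: [-179.9, 0.1, 159.8]
ft_force: [-1.5, -6.0, -5.7]
opening: 0.157
grasp_force: 31.8
```

>>> arm_command --motion '[[[0,0,0],[0,0,0.063],0],[[0,0,0],[0,0,0.126],0],[[0,0,0],[0,0,0.189],0],[[0,0,0],[0,0,0.252],0],[[0,0,0],[0,0,0.3155],0]]'

```text
t: 11.85
eef_pos: [0.5733, -0.2278, 0.0396]
orientation: [-180.0, 0.1, 131.1]
ft_force: [-1.2, -7.5, -6.3]
opening: 0.153
grasp_force: 31.8
```

>>> arm_command --motion '[[[0,0,0],[0,0,0.063],0],[[0,0,0],[0,0,0.126],0],[[0,0,0],[0,0,0.189],0],[[0,0,0],[0,0,0.252],0],[[0,0,0],[0,0,0.3155],0]]'

```text
t: 12.27
eef_pos: [0.5732, -0.228, 0.0396]
orientation: [180.0, 0.1, 102.7]
ft_force: [-4.3, -8.5, -6.8]
opening: 0.155
grasp_force: 31.8
```

>>> arm_command --motion '[[[0,0,0],[0,0,0.063],0],[[0,0,0],[0,0,0.126],0],[[0,0,0],[0,0,0.189],0],[[0,0,0],[0,0,0.252],0],[[0,0,0],[0,0,0.3155],0]]'

```text
t: 12.68
eef_pos: [0.573, -0.2281, 0.0395]
orientation: [179.9, 0.1, 74.3]
ft_force: [-4.7, -8.9, -5.5]
opening: 0.157
grasp_force: 31.9
```

>>> arm_command --motion '[[[0,0,0],[0,0,0],0],[[0,0,0],[0,0,0],0],[[0,0,0],[0,0,0],0.4],[[0,0,0],[0,0,0],0.4],[[0,0,0],[0,0,0],0.4]]'

```text
t: 13.1
eef_pos: [0.5737, -0.2268, 0.0396]
orientation: [179.9, 0.0, 74.6]
ft_force: [-0.9, 0.0, 0.6]
opening: 0.4
grasp_force: 0.0
```

>>> arm_command --motion '[[[0,0,0],[0,0,0],0.4],[[0,0,-0.08],[0,0,0],0.4],[[0,0,-0.16],[0,0,0],0.4],[[0,0,-0.24],[0,0,0],0.4],[[0,0,-0.3],[0,0,0],0.4]]'

```text
t: 13.52
eef_pos: [0.5737, -0.2267, 0.1922]
orientation: [179.8, 0.0, 74.6]
ft_force: [1.1, 0.0, -0.4]
opening: 0.401
grasp_force: 0.0
```

```bash
python3 b.py w4|grep -v brack; python3 knob.py w4; python3 -c "
from rect import *
cv2.imwrite('pics/k3.png',np.hstack([rect('w4',.573,-.227,.077,.05),rect('w4',.573,-.227,.040,.05)]))"
```

```text
13.5167 [ 0.5737 -0.2267  0.1922] [1.7983e+02 3.0000e-02 7.4630e+01] cam [[0.964, -0.255, -0.071, 0.592], [-0.265, -0.926, -0.27, -0.158], [0.003, 0.279, -0.96, 0.349], [0.0, 0.0, 0.0, 1.0]]
console 0.91 [172. 324.] ray [ 0.5776 -0.2263  0.    ] depth [ 0.581 -0.211  0.075]
knob_grip 0.93 [186. 322.] ray [ 0.5748 -0.227   0.07  ] depth [ 0.575 -0.224  0.078]
pointer 0.57 [158. 323.] ray [ 0.5836 -0.1978  0.077 ] depth [ 0.582 -0.203  0.039]
mark_tip 0.37 [156. 323.] ray [ 0.5824 -0.2009  0.041 ] depth [ 0.582 -0.2    0.04 ]
lock_tab 0.82 [297. 335.] ray [ 0.5605 -0.3262  0.118 ] depth [ 0.56  -0.325  0.118]
start_top 0.92 [ 94. 305.] ray [ 0.5819 -0.1337  0.053 ] depth [ 0.581 -0.134  0.057]
post 0.72 [160. 319.] ray [ 0.5806 -0.1941  0.103 ] depth [ 0.578 -0.202  0.041]
bar [ 572.8 -226.6] [37.3 13.6] 74.5 0.0768
dial [ 0.5795 -0.2279] 35.449153900146484
mark 4221 [-10.1  -7.7] ang -142.5
ptr n 3448 [-2.3 -9.7] from bar -103.3 from dial -137.0
line 166.9
```

View pics/k3.png

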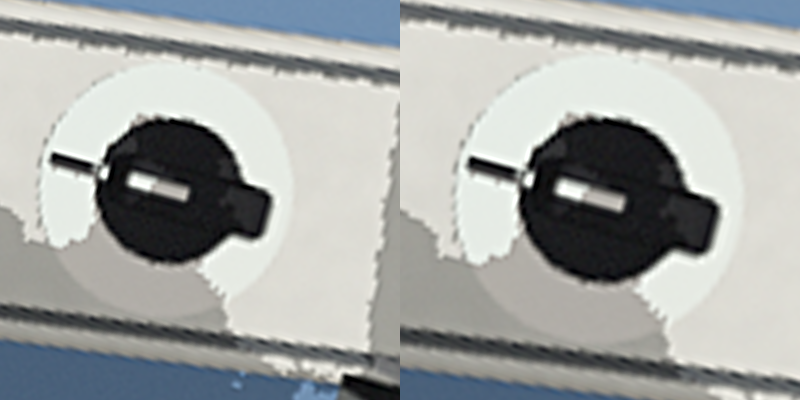

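The rectified view shows the pointer line at (150,185) collinear with the mark at (75,162); the bar is at 74.5° against the mark's 74.6°. The knob is set. Next is the hood: grip the tab across its 34 mm width and slide it along tool +x, which will be console +y after an 8° turn.

>>> arm_command --motion '[[[-0.05,0.0065,0.03],[0,0,-0.04],0.7],[[-0.12,0.013,0.06],[0,0,-0.087],0.7],[[-0.202,0.026,0.114],[0,0,-0.087],0.7],[[-0.202,0.026,0.114],[0,0,-0.087],0.7],[[-0.202,0.026,0.114],[0,0,-0.087],0.7]]'

```text
t: 14.43
eef_pos: [0.5576, -0.3291, 0.129]
orientation: [-179.8, -0.1, 82.3]
ft_force: [-0.9, 0.1, -0.8]
opening: 0.705
grasp_force: 0.0
```

```bash
python3 -c "
from h import *
go([.5595,-.3275,.076],-7.6)"
```

```text
shift [0.0035 0.0036 0.106 ] turn [-0.0022 -0.0011 -0.0015] d=0.1 j6=-28.6
```

>>> arm_command --motion '[[[0.002,0.002,0.05],[0,0,0],0.7],[[0.002,0.002,0.09],[0,0,0],0.7],[[0.002,0.002,0.113],[0,0,0],0.7],[[0.002,0.002,0.113],[0,0,0],0.7],[[0.002,0.002,0.113],[0,0,0],0.7]]'

```text
t: 14.85
eef_pos: [0.5604, -0.326, 0.0755]
orientation: [-180.0, -0.0, 82.5]
ft_force: [0.0, -0.2, 0.4]
opening: 0.705
grasp_force: 0.0
```

>>> arm_command --motion '[[[0,0,0],[0,0,0],0],[[0,0,0],[0,0,0],0],[[0,0,0],[0,0,0],0],[[0,0,0],[0,0,0],0],[[0,0,0],[0,0,0],0]]' --grip_force 30

```text
t: 15.27
eef_pos: [0.5597, -0.3267, 0.0767]
orientation: [180.0, 0.0, 82.4]
ft_force: [-6.3, 2.2, 7.5]
opening: 0.392
grasp_force: 30.4
```

>>> arm_command --motion '[[[0.03,0,0],[0,0,0],0],[[0.06,0,0],[0,0,0],0],[[0.09,0,0],[0,0,0],0],[[0.12,0,0],[0,0,0],0],[[0.14,0,0],[0,0,0],0]]'

```text
t: 15.68
eef_pos: [0.5691, -0.2565, 0.0767]
orientation: [180.0, 0.0, 82.5]
ft_force: [-6.0, -1.0, 5.2]
opening: 0.39
grasp_force: 30.6
```

>>> arm_command --motion '[[[0.02,0,0],[0,0,0],0],[[0.03,0,0],[0,0,0],0],[[0.04,0,0],[0,0,0],0],[[0.05,0,0],[0,0,0],0],[[0.06,0,0],[0,0,0],0]]'

```text
t: 16.1
eef_pos: [0.573, -0.2276, 0.0767]
orientation: [180.0, 0.1, 82.5]
ft_force: [-6.7, -1.1, 6.8]
opening: 0.389
grasp_force: 30.7
```

>>> arm_command --motion '[[[0.002,0,0],[0,0,0],0],[[0.004,0,0],[0,0,0],0],[[0.006,0,0],[0,0,0],0],[[0.008,0,0],[0,0,0],0],[[0.008,0,0],[0,0,0],0]]'

```text
t: 16.52
eef_pos: [0.5733, -0.2256, 0.0767]
orientation: [179.9, 0.2, 82.5]
ft_force: [-8.6, -12.7, 5.2]
opening: 0.393
grasp_force: 30.5
```

>>> arm_command --motion '[[[0.002,0,0],[0,0,0],0],[[0.004,0,0],[0,0,0],0],[[0.006,0,0],[0,0,0],0],[[0.008,0,0],[0,0,0],0],[[0.008,0,0],[0,0,0],0]]'

```text
t: 16.93
eef_pos: [0.5734, -0.2251, 0.0767]
orientation: [179.9, 0.4, 82.5]
ft_force: [-14.1, -36.2, 2.3]
opening: 0.391
grasp_force: 30.0
```

>>> arm_command --motion '[[[-0.01,0,0],[0,0,0],0],[[-0.01,0,0],[0,0,0],0.6],[[-0.01,0,0],[0,0,0],0.6],[[-0.01,0,0],[0,0,0],0.6],[[-0.01,0,-0.06],[0,0,0],0.6]]'

```text
t: 17.35
eef_pos: [0.5718, -0.2232, 0.1012]
orientation: [-179.6, -0.1, 82.5]
ft_force: [0.2, -0.1, 0.0]
opening: 0.596
grasp_force: 0.0
```

>>> arm_command --motion '[[[0,0,-0.08],[0,0,0],0.9],[[0,0,-0.16],[0,0,0],0.9],[[-0.05,-0.06,-0.24],[0,0,0],0.9],[[-0.12,-0.12,-0.32],[0,0,0],0.9],[[-0.15,-0.2,-0.33],[0,0,0],0.9]]'

```text
t: 17.77
eef_pos: [0.4908, -0.2757, 0.2619]
orientation: [179.7, 0.1, 82.6]
ft_force: [-0.2, -1.8, -0.4]
opening: 0.902
grasp_force: 0.0
```

>>> arm_command --motion '[[[-0.04,-0.04,0],[0,0,0],0.9],[[-0.08,-0.05,0],[0,0,0],0.9],[[-0.08,-0.05,0],[0,0,0],0.9],[[-0.08,-0.05,0],[0,0,0],0.9],[[-0.08,-0.05,0],[0,0,0],0.9]]'

```text
t: 18.18
eef_pos: [0.4602, -0.3108, 0.2586]
orientation: [-180.0, -0.0, 82.5]
ft_force: [-0.2, -0.6, -0.7]
opening: 0.898
grasp_force: 0.0
```

```bash
cat > br.py <<'E'
from rect import *
import sys
def br(name,lim=(.3,.55,-.5,-.02)):
    d=np.load(f'pics/{name}.npz'); P=d['P']; F=d['frame'].astype(int)
    x,y,z=P[...,0],P[...,1],P[...,2]
    base=(x>lim[0])&(x<lim[1])&(y>lim[2])&(y<lim[3])
    # rib tops
    m=(base&(z>.036)&(z<.047)).astype('u1'); 
    n,l,st,_=cv2.connectedComponentsWithStats(m)
    for i in range(1,n):
        if st[i,4]<60: continue
        q=P[l==i]; c,s,a=cv2.minAreaRect((q[:,:2]*1000).astype('f4'))
        if max(s)>50: continue
        if s[0]<s[1]: a+=90; s=s[::-1]
        col=F[l==i].mean(0)
        print('rib',np.round(c,1),np.round(s,1),'dir',round(a%180,1),'n',st[i,4],'BGR',col.round(), 'ALU' if col[2]>.75*col[1] else 'turq')
if __name__=='__main__': br(sys.argv[1])
E
python3 b.py w5; python3 br.py w5
python3 - <<'E'
from h import *
P=np.load('pics/w5.npz')['P']
for lo,hi in[(.112,.124),(.084,.092)]:
    q=P[(P[...,2]>lo)&(P[...,2]<hi)&(abs(P[...,0]-.57)<.08)&(abs(P[...,1]+.23)<.1)]; c,s,a=cv2.minAreaRect((q[:,:2]*1000).astype('f4')); print(lo,len(q),np.round(c,1),np.round(s,1),round(a,1))
E
```

```text
18.1833 [ 0.4602 -0.3108  0.2586] [-1.800e+02 -2.000e-02  8.246e+01] cam [[0.991, -0.126, -0.036, 0.47], [-0.131, -0.952, -0.276, -0.24], [0.001, 0.278, -0.96, 0.415], [0.0, 0.0, 0.0, 1.0]]
console 0.68 [ 93. 393.] ray [ 0.5742 -0.2234  0.    ] depth [ 0.552 -0.227  0.089]
lock_tab 0.92 [ 88. 421.] ray [ 0.5725 -0.2265  0.118 ] depth [ 0.572 -0.226  0.118]
bracket1 0.9 [245. 275.] ray [ 0.3669 -0.4338  0.    ] depth [ 0.369 -0.427  0.011]
bracket1 0.88 [139. 231.] ray [ 0.3324 -0.2556  0.    ] depth [ 0.341 -0.253  0.025]
bracket1 0.85 [ 38. 265.] ray [ 0.407  -0.1305  0.    ] depth [ 0.412 -0.139  0.036]
bracket1 0.83 [173. 318.] ray [ 0.4525 -0.3228  0.    ] depth [ 0.454 -0.313  0.043]
bracket1 0.79 [200. 256.] ray [ 0.351 -0.354  0.   ] depth [ 0.358 -0.346  0.028]
bracket1 0.71 [ 96. 301.] ray [ 0.4442 -0.2103  0.    ] depth [ 0.447 -0.213  0.042]
rib [ 409.1 -130.9] [35.9 14.4] dir 60.5 n 438 BGR [192. 192. 191.] ALU
rib [ 443.  -213.4] [35.8 14. ] dir 155.1 n 332 BGR [203. 202. 201.] ALU
rib [ 331.6 -252.2] [36.1 14.6] dir 121.8 n 324 BGR [151. 156.   5.] turq
rib [ 449.5 -323.5] [36.  13.9] dir 71.7 n 258 BGR [189. 188. 187.] ALU
rib [ 429.2 -358.3] [36.1 14.2] dir 54.3 n 250 BGR [197. 196. 195.] ALU
rib [ 346.3 -354.1] [36.2 13.8] dir 61.0 n 250 BGR [141. 146.   3.] turq
rib [ 366.7 -432.9] [35.1 15. ] dir 145.7 n 235 BGR [154. 159.   5.] turq
rib [ 454.4 -492.5] [45.5 11.6] dir 177.8 n 126 BGR [64. 64. 62.] ALU
0.112 511 [ 572.1 -228.7] [13.4 34. ] 82.5
0.084 4748 [ 572.6 -228.4] [71.5 86.5] 82.4
```

View pics/w5.png

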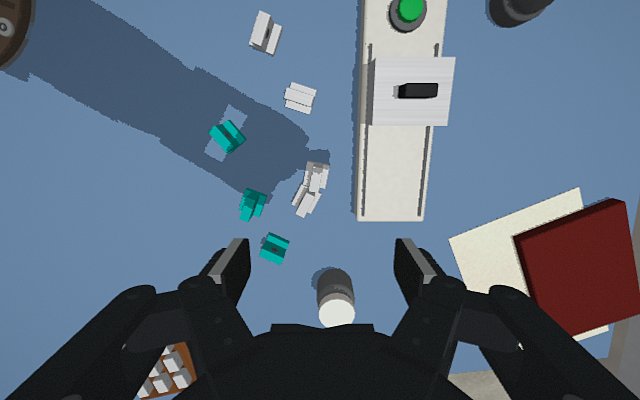

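The view shows hood home with its tab at (418,90). White brackets are at (265,33), (299,97), (316,175) and (304,200). The third has been knocked next to the fourth, and the fourth (304,200) now overlaps it; the turquoise ones stay ignored. I'll check how far the hood really travelled using the distance from tab to button.

Run:
```python
from h import *
ax=np.radians(82.4); u=np.array([np.cos(ax),np.sin(ax)])
def cen(q): c,s,a=cv2.minAreaRect((q*1000).astype('f4')); return np.array(c),s
for n in ['w2','w3','w4','w5']:
    d=np.load(f'pics/{n}.npz'); P=d['P']; F=d['frame'].astype(int); x,y,z=P[...,0],P[...,1],P[...,2]
    g=(F[...,1]>1.5*F[...,2])&(F[...,1]>1.5*F[...,0])&(z>.05)&(z<.06)&(x>.53)
    t=(z>.112)&(z<.124)&(abs(x-.57)<.04)&(y<-.2)&(y>-.36)&(F.max(-1)<90)
    b,bs=cen(P[g][:,:2]); c,cs=cen(P[t][:,:2])
    p=(abs(z-.035)<.004)&(x>.5)&(x<.65)&(y<-.05)&(y>-.45); pr=P[p][:,:2]@u*1000
    print(n,'button',b.round(1),np.round(bs,1),'zmed',np.median(z[g]).round(4),'tab',c.round(1),'dist',((b-c)@u).round(1),'plate ends',np.percentile(pr,[.2,99.8]).round(1),'tab along',(c@u).round(1),(b@u).round(1))
```

```text
w2 button [ 585.2 -136.2] [26.4 26.3] zmed 0.0571 tab [ 560.1 -327. ] dist 192.5 plate ends [-325.4  -27.9] tab along -250.1 -57.6
w3 button [ 585.5 -136.2] [26.2 26.8] zmed 0.0571 tab [ 560.1 -326.7] dist 192.2 plate ends [-237.5  -27.9] tab along -249.8 -57.5
w4 button [ 584.9 -135.7] [26.5 26.1] zmed 0.057 tab [ 559.9 -327.2] dist 193.1 plate ends [-239.9  -28. ] tab along -250.3 -57.1
w5 button [ 584.2 -139.7] [20.6 27.1] zmed 0.0571 tab [ 572.  -228.7] dist 89.8 plate ends [-325.8  -43.6] tab along -151.0 -61.2
```

Lock travel is about 108 mm, so the hood is home. Next are the brackets, starting with A at (0.409,-0.131).

```bash
python3 -c "
from h import *
go([.4091,-.1309,.09],-29.5); print(tool()[0]['joints'].round(1))"
```

```text
shift [ 0.3444 -0.1481  0.3373] turn [-0.     0.     0.244] d=-22.0 j6=-33.4
[-40.9  20.1  96.1  -0.   63.8 -33.4]
```

>>> arm_command --motion '[[[0.05,-0.037,0.025],[0,0,0],0.5],[[0.1,-0.074,0.05],[0,0,0],0.5],[[0.15,-0.11,0.07],[0,0,0],0.5],[[0.2,-0.148,0.1],[0,0,0],0.5],[[0.2,-0.148,0.1],[0,0,0],0.5]]'

```text
t: 19.1
eef_pos: [0.3959, -0.1982, 0.2068]
orientation: [-179.7, -0.2, 82.5]
ft_force: [0.7, -1.8, 0.7]
opening: 0.496
grasp_force: 0.0
```

>>> arm_command --motion '[[[0.05,0,0.06],[0,0,0.061],0.45],[[0.1,0,0.12],[0,0,0.122],0.45],[[0.144,0,0.18],[0,0,0.183],0.45],[[0.144,0,0.237],[0,0,0.244],0.45],[[0.144,0,0.237],[0,0,0.244],0.45]]'

```text
t: 19.52
eef_pos: [0.4078, -0.1299, 0.0869]
orientation: [-179.7, 0.0, 60.3]
ft_force: [-0.2, -0.7, -0.7]
opening: 0.45
grasp_force: 0.0
```

```bash
python3 -c "
from h import *
print(tool()[0]['eef_pos']);go([.4091,-.1309,.005],-29.5)"
```

```text
[ 0.40780269 -0.12986304  0.08688429]
shift [-0.0005  0.0043  0.1637] turn [-0.0039  0.0003 -0.0018] d=0.2 j6=3.1
```

>>> arm_command --motion '[[[0,0.002,0.05],[0,0,0],0.45],[[0,0.002,0.1],[0,0,0],0.45],[[0,0.002,0.15],[0,0,0],0.45],[[0,0.002,0.166],[0,0,0],0.45],[[0,0.002,0.166],[0,0,0],0.45]]'

```text
t: 19.93
eef_pos: [0.4099, -0.1322, 0.0067]
orientation: [-179.9, 0.0, 60.6]
ft_force: [-0.3, 0.5, 0.6]
opening: 0.448
grasp_force: 0.0
```

>>> arm_command --motion '[[[0,0,0],[0,0,0],0.2],[[0,0,0],[0,0,0],0],[[0,0,0],[0,0,0],0],[[0,0,0],[0,0,0],0],[[0,0,0],[0,0,0],0]]' --grip_force 60

```text
t: 20.35
eef_pos: [0.4106, -0.1322, 0.0088]
orientation: [179.8, 0.0, 60.5]
ft_force: [-0.8, -1.5, 8.1]
opening: 0.147
grasp_force: 59.7
```

>>> arm_command --motion '[[[0,0,-0.06],[0,0,0],0],[[0,0,-0.12],[0,0,0],0],[[0,0,-0.18],[0,0,0],0],[[0,0,-0.24],[0,0,0],0],[[0,0,-0.3],[0,0,0],0]]'

```text
t: 20.77
eef_pos: [0.4096, -0.1316, 0.1599]
orientation: [179.9, -0.0, 60.5]
ft_force: [0.4, -0.6, -1.4]
opening: 0.148
grasp_force: 58.8
```

```bash
cat > tr.py <<'E'
from h import *
import sys
def tray(n):
    f=grab(n); P=cloud(f); cv2.imwrite(f'pics/t_{n}.png',f['frame'])
    for q,z in [('tray',.058),('post',.103),('station',.0)]:
        for d in models.pinpoint(q,n)[:2]: print(n,q,round(d['p'],2),atz(f,*d['at'],z).round(4))
    m=cv2.cvtColor(f['frame'],cv2.COLOR_BGR2GRAY); x,y,z=P[...,0],P[...,1],P[...,2]
    k=(m<100)&(z>.055)&(z<.075)&(x>.36)&(x<.53)&(y>.06)&(y<.32); k=cv2.morphologyEx(k.astype('u1'),cv2.MORPH_CLOSE,np.ones((3,3)))
    nn,l,st,_=cv2.connectedComponentsWithStats(k,connectivity=8); 
    for i in np.argsort(-st[1:,4])[:2]+1:
        v,u=np.where(l==i); w=np.array([atz(f,a,b,.066)[:2] for a,b in zip(v,u)])*1000; c,s,a=cv2.minAreaRect(w.astype('f4')); print('wall',len(v),np.round(c,1),np.round(s,1),round(a,1))
if __name__=='__main__': [tray(n) for n in sys.argv[1:]]
E
python3 tr.py top scene; python3 -c "
from h import *
print(tool()[0])"
```

```text
top tray 0.91 [0.4706 0.1778 0.058 ]
top tray 0.42 [ 0.4245 -0.344   0.058 ]
top post 0.8 [0.5519 0.0586 0.103 ]
top post 0.66 [ 0.4548 -0.5014  0.103 ]
top station 0.61 [0.5543 0.1797 0.    ]
top station 0.6 [ 0.7339 -0.053   0.    ]
wall 95 [441.1 186.9] [186.5  32.8] 83.3
wall 87 [493.6 180.1] [186.6  15.7] 82.5
scene tray 0.65 [0.4779 0.1821 0.058 ]
scene post 0.74 [0.5499 0.0426 0.103 ]
scene station 0.7 [0.5678 0.1738 0.    ]
scene station 0.3 [ 0.4565 -0.5162 -0.    ]
wall 9 [446.1 269.6] [24.4 11.5] 57.9
wall 7 [430.1 103.9] [14.3  6.4] 73.6
{'t': 21.1667, 'joints': array([-2.66177670e+01,  1.75927423e+01,  1.19522774e+02, -7.14938256e-03,
        4.29909726e+01,  2.89634390e+00]), 'joint_vel': array([-0.02509986,  0.33170226, -0.11932547,  0.0947184 ,  0.07086251,
        0.04933929]), 'joint_torque': array([ 4.05845151e-02, -4.28427386e+01, -1.91341156e+01,  1.57167369e-04,
        4.12907393e-03, -3.10657146e-03]), 'eef_pos': array([ 0.40944831, -0.13150851,  0.15637382]), 'orientation': array([-1.79893893e+02,  1.02399094e-02,  6.04911326e+01]), 'ft_force': array([-0.0050764 ,  0.53118325, -0.43303791]), 'moment': array([0.00096661, 0.03098294, 0.0488768 ]), 'grasp_force': 64.13188576698303, 'opening': 0.14828767031218776}
```

A is held (opening 0.148 = 12.6 mm). I'll move beside the tray and measure it with the wrist camera.

>>> arm_command --motion '[[[0.068,-0.025,-0.036],[0,0,0],0],[[0.136,-0.05,-0.072],[0,0,0],0],[[0.205,-0.075,-0.108],[0,0,0],0],[[0.273,-0.1,-0.144],[0,0,0],0],[[0.342,-0.125,-0.18],[0,0,0],0]]'

```text
t: 21.58
eef_pos: [0.4394, 0.0495, 0.2472]
orientation: [-179.9, 0.1, 60.5]
ft_force: [1.5, -0.6, -0.2]
opening: 0.144
grasp_force: 64.2
```

>>> arm_command --motion '[[[0,0,0],[0,0,-0.07],0],[[0,0,0],[0,0,-0.14],0],[[0,0,0],[0,0,-0.2],0],[[0,0,0],[0,0,-0.25],0],[[0,0,0],[0,0,-0.25],0]]'

```text
t: 22.0
eef_pos: [0.4395, 0.048, 0.2463]
orientation: [-179.9, 0.0, 83.2]
ft_force: [0.0, 0.0, -0.8]
opening: 0.143
grasp_force: 64.3
```

```bash
python3 b.py w6 | egrep 'cam|tray|post'
python3 - <<'E'
from h import *
d=np.load('pics/w6.npz'); P=d['P']; F=d['frame']; x,y,z=P[...,0],P[...,1],P[...,2]; g=cv2.cvtColor(F,cv2.COLOR_BGR2GRAY)
k=((z>.062)&(z<.070)&(x>.37)&(x<.54)&(y>.05)&(y<.32)).astype('u1')
n,l,st,_=cv2.connectedComponentsWithStats(k)
for i in np.argsort(-st[1:,4])[:3]+1:
    q=P[l==i][:,:2]; c,s,a=cv2.minAreaRect((q*1000).astype('f4')); print('wall',len(q),np.round(c,1),np.round(s,1),round(a,1),np.median(z[l==i]))
p=P[(z>.098)&(z<.108)&(abs(x-.55)<.05)&(abs(y-.05)<.04)]; print('post',len(p),np.median(p,0).round(4))
q=P[(abs(z-.058)<.003)&(x>.35)&(x<.75)&(y>-.02)]; print('disc',len(q),q.min(0),q.max(0))
E
```

```text
22.0 [0.4395 0.048  0.2463] [-1.7989e+02  1.0000e-02  8.3210e+01] cam [[0.993, -0.113, -0.034, 0.448], [-0.118, -0.954, -0.277, 0.119], [-0.001, 0.279, -0.96, 0.403], [0.0, 0.0, 0.0, 1.0]]
tray 0.56 [ 51. 329.] ray [0.4641 0.1871 0.058 ] depth [0.463 0.187 0.059]
post 0.67 [319. 431.] ray [ 0.5592 -0.1512  0.103 ] depth [ 0.583 -0.209  0.038]
post 0.65 [170. 420.] ray [0.5485 0.0491 0.103 ] depth [0.547 0.05  0.105]
wall 1590 [463.4 162.2] [144.6  72.2] 83.2 0.06622933198106679
wall 191 [536.2 172.7] [ 7.5 36.3] 0.1 0.06409549040933737
wall 13 [537.9  53.1] [6.  0.8] 61.9 0.0658445329389028
post 214 [0.5443 0.0502 0.1029]
disc 42006 [ 0.39611911 -0.01975724  0.05500375] [0.74984915 0.24384233 0.06099034]
```

View pics/w6.png

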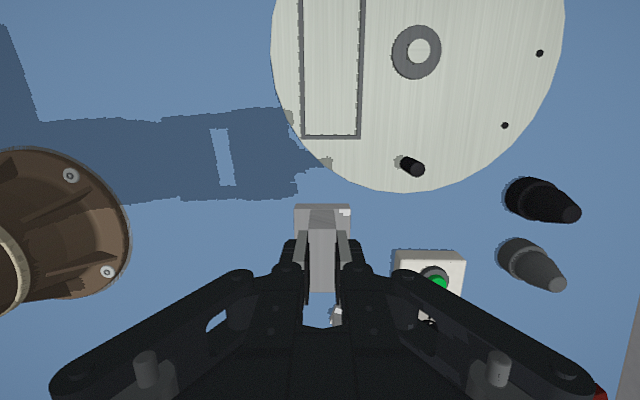

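The wrist view shows the tray's left part at (330,70) with its near wall at row 137, the post at (412,165), and the bracket held straight at (322,215). That gives a tray centre of about (0.466,0.185) with its y axis at 83.2°, and the post position agrees. I'll place A in the far slot.

>>> arm_command --motion '[[[0.07,0.01,0.02],[0,0,0],0],[[0.14,0.02,0.04],[0,0,0],0],[[0.21,0.02,0.06],[0,0,0],0],[[0.28,0.02,0.08],[0,0,0],0],[[0.34,0.02,0.12],[0,0,0],0]]'

```text
t: 22.92
eef_pos: [0.4713, 0.2177, 0.1879]
orientation: [179.8, -0.1, 83.0]
ft_force: [0.2, 0.2, -0.1]
opening: 0.145
grasp_force: 64.3
```

>>> arm_command --motion '[[[0.04,0,0.07],[0,0,0],0],[[0.07,0,0.132],[0,0,0],0],[[0.07,0,0.132],[0,0,0],0],[[0.07,0,0.132],[0,0,0],0],[[0.07,0,0.132],[0,0,0],0]]'

```text
t: 23.33
eef_pos: [0.4752, 0.2498, 0.1223]
orientation: [180.0, -0.0, 83.0]
ft_force: [0.6, 0.0, -0.3]
opening: 0.149
grasp_force: 64.3
```

```bash
python3 -c "
from h import *
print(tool()[0]['eef_pos']);go([.4739,.2505,.0685],-6.8)"
```

```text
[0.47517215 0.2497623  0.12227315]
shift [ 0.0011 -0.0028  0.1075] turn [ 0.0005 -0.0001 -0.0025] d=0.2 j6=27.7
```

>>> arm_command --motion '[[[0,-0.002,0.05],[0,0,0],0],[[0,-0.002,0.08],[0,0,0],0],[[0,-0.002,0.1],[0,0,0],0],[[0,-0.002,0.106],[0,0,0],0],[[0,-0.002,0.107],[0,0,0],0]]'

```text
t: 23.75
eef_pos: [0.4743, 0.2498, 0.0684]
orientation: [180.0, -0.0, 82.9]
ft_force: [-0.3, 0.2, -1.0]
opening: 0.144
grasp_force: 64.4
```

>>> arm_command --motion '[[[0,0,0.002],[0,0,0],0],[[0,0,0.003],[0,0,0],0],[[0,0,0.003],[0,0,0],0.42],[[0,0,0.003],[0,0,0],0.42],[[0,0,0.003],[0,0,0],0.42]]'

```text
t: 24.17
eef_pos: [0.4739, 0.2503, 0.0666]
orientation: [180.0, -0.0, 83.0]
ft_force: [-0.6, 0.0, 0.8]
opening: 0.421
grasp_force: 0.0
```

>>> arm_command --motion '[[[0,0,-0.05],[0,0,0],0.42],[[0,0,-0.12],[0,0,0],0.42],[[0,0,-0.2],[0,0,0],0.42],[[0,0,-0.24],[0,0,0],0.42],[[0,0,-0.3],[0,0,0],0.42]]'

```text
t: 24.58
eef_pos: [0.4733, 0.2501, 0.2173]
orientation: [-180.0, 0.0, 83.0]
ft_force: [0.3, 0.2, -0.6]
opening: 0.421
grasp_force: 0.0
```

```bash
python3 -c "
from h import *
print(tool()[0]['eef_pos']);go([.443,-.2134,.15],65.1)
go([.443,-.2134,.15],65.1); print(tool()[0]['joints'])"
```

```text
[0.47326482 0.25013713 0.21726354]
shift [-0.9275  0.0531  0.1347] turn [-2.000e-04  0.000e+00 -8.012e-01] d=72.1 j6=27.8
shift [-0.9275  0.0531  0.1347] turn [-2.000e-04  0.000e+00 -8.012e-01] d=72.1 j6=27.8
[ 2.07892627e+01  2.08599559e+01  1.01887296e+02 -6.44295653e-03
  5.72699687e+01  2.78000255e+01]
```

>>> arm_command --motion '[[[-0.062,0.003,0],[0,0,0],0.42],[[-0.124,0.007,0],[0,0,0],0.42],[[-0.186,0.01,0],[0,0,0],0.42],[[-0.248,0.014,0],[0,0,0],0.42],[[-0.31,0.018,0],[0,0,0],0.42]]'

```text
t: 25.0
eef_pos: [0.4633, 0.0941, 0.2165]
orientation: [180.0, -0.0, 83.0]
ft_force: [0.2, -0.5, 0.8]
opening: 0.418
grasp_force: 0.0
```

>>> arm_command --motion '[[[-0.062,0.003,0],[0,0,0],0.42],[[-0.124,0.007,0],[0,0,0],0.42],[[-0.186,0.01,0],[0,0,0],0.42],[[-0.248,0.014,0],[0,0,0],0.42],[[-0.31,0.018,0],[0,0,0],0.42]]'

```text
t: 25.42
eef_pos: [0.4534, -0.061, 0.2165]
orientation: [180.0, 0.0, 83.0]
ft_force: [0.0, -0.1, -0.4]
opening: 0.419
grasp_force: 0.0
```

>>> arm_command --motion '[[[-0.062,0.003,0],[0,0,-0.07],0.42],[[-0.124,0.007,0],[0,0,-0.14],0.42],[[-0.186,0.01,0],[0,0,-0.21],0.42],[[-0.248,0.014,0],[0,0,-0.28],0.42],[[-0.308,0.018,0],[0,0,-0.35],0.42]]'

```text
t: 25.83
eef_pos: [0.4435, -0.2152, 0.2165]
orientation: [180.0, 0.0, 114.8]
ft_force: [1.2, 0.2, 0.1]
opening: 0.418
grasp_force: 0.0
```

>>> arm_command --motion '[[[0,0,0.05],[0,0,-0.075],0.42],[[0,0,0.1],[0,0,-0.15],0.42],[[0,0,0.15],[0,0,-0.225],0.42],[[0,0,0.2],[0,0,-0.3],0.42],[[0,0,0.2],[0,0,-0.375],0.42]]'

```text
t: 26.25
eef_pos: [0.4423, -0.2128, 0.1127]
orientation: [180.0, -0.3, 148.5]
ft_force: [-0.3, 0.2, 0.1]
opening: 0.415
grasp_force: 0.0
```

>>> arm_command --motion '[[[0,0,0],[0,0,-0.076],0.42],[[0,0,0],[0,0,-0.076],0.42],[[0,0,0],[0,0,-0.076],0.42],[[0,0,0],[0,0,-0.076],0.42],[[0,0,0],[0,0,-0.076],0.42]]'

```text
t: 26.67
eef_pos: [0.444, -0.2136, 0.1166]
orientation: [-180.0, 0.0, 154.9]
ft_force: [-0.2, 0.1, -0.8]
opening: 0.421
grasp_force: 0.0
```

```bash
python3 b.py w7|egrep 'cam|bracket'; python3 br.py w7; python3 -c "
from h import *
print(tool()[0]['eef_pos']);go([.443,-.2134,.012],65.1)"
```

```text
26.6667 [ 0.444  -0.2136  0.1166] [-1.7999e+02  4.0000e-02  1.5492e+02] cam [[0.424, 0.869, 0.254, 0.38], [0.906, -0.407, -0.118, -0.183], [0.001, 0.28, -0.96, 0.273], [0.0, 0.0, 0.0, 1.0]]
bracket1 0.95 [187. 324.] ray [ 0.4448 -0.2106  0.    ] depth [ 0.434 -0.206  0.043]
bracket1 0.81 [233. 191.] ray [ 0.4311 -0.3615  0.    ] depth [ 0.427 -0.35   0.019]
bracket1 0.71 [162. 150.] ray [ 0.348  -0.3564  0.    ] depth [ 0.351 -0.336  0.032]
bracket1 0.68 [100. 231.] ray [ 0.3314 -0.2543  0.    ] depth [ 0.337 -0.246  0.033]
bracket1 0.63 [233. 229.] ray [ 0.4478 -0.3246  0.    ] depth [ 0.444 -0.318  0.012]
bracket1 0.62 [208.  98.] ray [ 0.3653 -0.4347  0.    ] depth [ 0.366 -0.425  0.012]
rib [ 331.9 -252.2] [36.  14.7] dir 122.0 n 940 BGR [163. 169.   3.] turq
rib [ 346.4 -353.9] [36.7 14.8] dir 60.8 n 798 BGR [161. 167.   2.] turq
rib [ 442.9 -213.7] [35.6 13.4] dir 155.0 n 645 BGR [184. 183. 182.] ALU
rib [ 367.  -433.1] [37.2 15.5] dir 145.6 n 805 BGR [147. 152.   4.] turq
rib [ 429.3 -358.6] [36.3 14.8] dir 54.1 n 676 BGR [189. 188. 187.] ALU
rib [ 449.4 -323.4] [37.  14.9] dir 72.2 n 632 BGR [194. 193. 192.] ALU
rib [ 538.5 -169.6] [12.4  7.4] dir 66.5 n 72 BGR [102. 102. 100.] ALU
rib [ 454.5 -492.9] [48.2 14.1] dir 180.0 n 563 BGR [64. 63. 61.] ALU
[ 0.44387006 -0.2136037   0.11623722]
shift [ 0.0018 -0.0003  0.2085] turn [-0.0001  0.0001 -0.0004] d=0.0 j6=-98.4
```

>>> arm_command --motion '[[[-0.001,0,0.07],[0,0,0],0.42],[[-0.001,0,0.14],[0,0,0],0.42],[[-0.001,0,0.19],[0,0,0],0.42],[[-0.001,0,0.2085],[0,0,0],0.42],[[-0.001,0,0.2085],[0,0,0],0.42]]'

```text
t: 27.58
eef_pos: [0.4436, -0.2133, 0.0103]
orientation: [180.0, -0.2, 155.1]
ft_force: [-0.3, -0.6, 0.4]
opening: 0.415
grasp_force: 0.0
```

>>> arm_command --motion '[[[0,0,0],[0,0,0],0.2],[[0,0,0],[0,0,0],0],[[0,0,0],[0,0,0],0],[[0,0,0],[0,0,0],0],[[0,0,0],[0,0,0],0]]' --grip_force 60

```text
t: 28.0
eef_pos: [0.4449, -0.2142, 0.0132]
orientation: [-180.0, 0.1, 155.1]
ft_force: [-1.1, -0.5, 8.9]
opening: 0.145
grasp_force: 62.6
```

>>> arm_command --motion '[[[0,0,-0.07],[0,0,0],0],[[0,0,-0.15],[0,0,0],0],[[0,0,-0.23],[0,0,0],0],[[0,0,-0.31],[0,0,0],0],[[0,0,-0.38],[0,0,0],0]]'

```text
t: 28.42
eef_pos: [0.4441, -0.2136, 0.2052]
orientation: [-180.0, 0.1, 155.1]
ft_force: [0.7, -0.2, -1.1]
opening: 0.144
grasp_force: 61.3
```

>>> arm_command --motion '[[[0,0,0],[0,0,0.054],0],[[0,0,0],[0,0,0.108],0],[[0,0,0],[0,0,0.162],0],[[0,0,0],[0,0,0.216],0],[[0,0,0],[0,0,0.267],0]]'

```text
t: 28.83
eef_pos: [0.4441, -0.2136, 0.2026]
orientation: [180.0, 0.0, 130.8]
ft_force: [-0.5, 0.4, -1.2]
opening: 0.146
grasp_force: 61.3
```

>>> arm_command --motion '[[[0,0,0],[0,0,0.054],0],[[0,0,0],[0,0,0.108],0],[[0,0,0],[0,0,0.162],0],[[0,0,0],[0,0,0.216],0],[[0,0,0],[0,0,0.267],0]]'

```text
t: 29.25
eef_pos: [0.4441, -0.2136, 0.2025]
orientation: [180.0, 0.0, 106.8]
ft_force: [0.6, -0.3, -1.2]
opening: 0.143
grasp_force: 61.3
```

>>> arm_command --motion '[[[0,0,0],[0,0,0.054],0],[[0,0,0],[0,0,0.108],0],[[0,0,0],[0,0,0.162],0],[[0,0,0],[0,0,0.216],0],[[0,0,0],[0,0,0.265],0]]'

```text
t: 29.67
eef_pos: [0.4441, -0.2136, 0.2025]
orientation: [180.0, 0.0, 82.9]
ft_force: [0.5, 0.1, -2.1]
opening: 0.145
grasp_force: 61.3
```

>>> arm_command --motion '[[[0.056,-0.004,0],[0,0,0],0],[[0.112,-0.007,0],[0,0,0],0],[[0.168,-0.01,0],[0,0,0],0],[[0.224,-0.014,0],[0,0,0],0],[[0.28,-0.017,0],[0,0,0],0]]'

```text
t: 30.08
eef_pos: [0.4521, -0.0724, 0.2025]
orientation: [180.0, 0.0, 83.1]
ft_force: [0.8, 0.6, -2.4]
opening: 0.146
grasp_force: 61.3
```

>>> arm_command --motion '[[[0.056,-0.004,0],[0,0,0],0],[[0.112,-0.007,0],[0,0,0],0],[[0.168,-0.01,0],[0,0,0],0],[[0.224,-0.014,0],[0,0,0],0],[[0.28,-0.017,0],[0,0,0],0]]'

```text
t: 30.5
eef_pos: [0.4603, 0.0677, 0.2025]
orientation: [180.0, -0.0, 83.2]
ft_force: [-0.0, 0.3, -0.8]
opening: 0.144
grasp_force: 61.3
```

>>> arm_command --motion '[[[0.056,-0.004,0],[0,0,0],0],[[0.112,-0.007,0],[0,0,0],0],[[0.168,-0.01,0],[0,0,0],0],[[0.224,-0.014,0],[0,0,0],0],[[0.28,-0.017,0],[0,0,0],0]]'

```text
t: 30.92
eef_pos: [0.4685, 0.2077, 0.2025]
orientation: [180.0, -0.0, 83.2]
ft_force: [0.6, -0.0, -1.0]
opening: 0.147
grasp_force: 61.3
```

```bash
python3 b.py w8|egrep 'cam|bracket'
python3 - <<'E'
from h import *
go([.4687,.2068,.12],-6.8)
import br
d=np.load('pics/w8.npz'); P=d['P']; s,T=tool(); Q=(P-T[:3,3])@T[:3,:3]
x,y,z=P[...,0],P[...,1],P[...,2]
q=P[(z>.092)&(z<.107)&(x>.42)&(x<.53)&(y>.1)&(y<.3)]; 
if len(q)>30: c,sz,a=cv2.minAreaRect((q[:,:2]*1000).astype('f4')); print('ribA',len(q),np.round(c,1),np.round(sz,1),round(a,1),np.median(q[:,2]))
E
```

```text
30.9167 [0.4685 0.2077 0.2025] [ 1.7997e+02 -1.0000e-02  8.3170e+01] cam [[0.993, -0.114, -0.032, 0.477], [-0.119, -0.954, -0.277, 0.279], [0.001, 0.279, -0.96, 0.359], [0.0, 0.0, 0.0, 1.0]]
bracket1 0.91 [224. 322.] ray [0.4597 0.1335 0.    ] depth [0.471 0.227 0.231]
bracket1 0.57 [144. 317.] ray [0.4676 0.2441 0.    ] depth [0.47  0.255 0.101]
shift [ 0.0024 -0.0011  0.1642] turn [ 0.0001  0.     -0.0011] d=0.1 j6=23.2
ribA 584 [474.2 250.9] [35.3 13.3] 83.1 0.1000303162502155
```

>>> arm_command --motion '[[[-0.001,0,0.07],[0,0,0],0],[[-0.001,0,0.14],[0,0,0],0],[[-0.001,0,0.2],[0,0,0],0],[[-0.001,0,0.24],[0,0,0],0],[[-0.001,0,0.24],[0,0,0],0]]'

```text
t: 31.83
eef_pos: [0.4674, 0.2047, 0.0787]
orientation: [-179.7, 0.1, 83.1]
ft_force: [-0.1, 0.6, 0.2]
opening: 0.145
grasp_force: 61.3
```

>>> arm_command --motion '[[[0,0,0.01],[0,0,0],0],[[0,0,0.02],[0,0,0],0],[[0,0,0.023],[0,0,0],0],[[0,0,0.024],[0,0,0],0],[[0,0,0.024],[0,0,0],0]]'

```text
t: 32.25
eef_pos: [0.4695, 0.2059, 0.0712]
orientation: [179.9, -0.0, 83.2]
ft_force: [-1.1, -0.1, 2.6]
opening: 0.143
grasp_force: 61.7
```

>>> arm_command --motion '[[[0,0,0],[0,0,0],0.42],[[0,0,0],[0,0,0],0.42],[[0,0,0],[0,0,0],0.42],[[0,0,-0.05],[0,0,0],0.42],[[0,0,-0.12],[0,0,0],0.42]]'

```text
t: 32.67
eef_pos: [0.4678, 0.2054, 0.1287]
orientation: [-179.7, 0.1, 83.2]
ft_force: [1.1, 0.2, 1.0]
opening: 0.416
grasp_force: 0.0
```

>>> arm_command --motion '[[[0,0,-0.07],[0,0,0],0.42],[[-0.05,0,-0.13],[0,0,0],0.42],[[-0.1,0,-0.16],[0,0,0],0.42],[[-0.18,0,-0.16],[0,0,0],0.42],[[-0.26,0,-0.16],[0,0,0],0.42]]'

```text
t: 33.08
eef_pos: [0.4534, 0.0759, 0.2112]
orientation: [179.8, -0.0, 83.3]
ft_force: [2.1, -0.8, 0.1]
opening: 0.417
grasp_force: 0.0
```

```bash
python3 b.py w9|egrep 'cam|bracket'
cat > rt.py <<'E'
from h import *
import sys
P=np.load(f'pics/{sys.argv[1]}.npz')['P']; x,y,z=P[...,0],P[...,1],P[...,2]
k=((z>.094)&(z<.107)&(x>.38)&(x<.55)&(y>.06)&(y<.32)).astype('u1'); n,l,st,_=cv2.connectedComponentsWithStats(k)
for i in range(1,n):
    if st[i,4]>60: q=P[l==i]; c,s,a=cv2.minAreaRect((q[:,:2]*1000).astype('f4')); print('rib in tray',st[i,4],np.round(c,1),np.round(s,1),round(a,1),'z',np.median(q[:,2]).round(4))
E
python3 rt.py w9; python3 -c "
from h import *
go([.4495,-.3235,.2],-18.1)"
```

```text
33.0833 [0.4534 0.0759 0.2112] [ 1.7983e+02 -2.0000e-02  8.3280e+01] cam [[0.993, -0.113, -0.029, 0.461], [-0.117, -0.954, -0.277, 0.147], [0.003, 0.278, -0.96, 0.368], [0.0, 0.0, 0.0, 1.0]]
bracket1 0.92 [ 52. 324.] ray [0.4744 0.2196 0.    ] depth [0.471 0.2   0.101]
bracket1 0.67 [  2. 321.] ray [0.4762 0.2711 0.    ] depth [0.472 0.238 0.1  ]
rib in tray 176 [472.7 236. ] [ 6.6 13. ] 81.5 z 0.0998
rib in tray 748 [469.3 208.3] [36.4 13.4] 83.5 z 0.1001
shift [-0.7976  0.0863  0.0197] turn [-2.000e-04  1.000e-04  1.262e-01] d=-11.4 j6=8.2
```

>>> arm_command --motion '[[[-0.053,0.006,0],[0,0,0],0.42],[[-0.106,0.012,0],[0,0,0],0.42],[[-0.16,0.017,0],[0,0,0],0.42],[[-0.213,0.023,0],[0,0,0],0.42],[[-0.266,0.029,0],[0,0,0],0.42]]'

```text
t: 34.0
eef_pos: [0.452, -0.0576, 0.2099]
orientation: [-180.0, 0.0, 83.3]
ft_force: [1.0, 0.7, 0.1]
opening: 0.423
grasp_force: 0.0
```

>>> arm_command --motion '[[[-0.053,0.006,0],[0,0,0],0.42],[[-0.106,0.012,0],[0,0,0],0.42],[[-0.16,0.017,0],[0,0,0],0.42],[[-0.213,0.023,0],[0,0,0],0.42],[[-0.266,0.029,0],[0,0,0],0.42]]'

```text
t: 34.42
eef_pos: [0.4507, -0.1916, 0.2099]
orientation: [-180.0, -0.0, 83.2]
ft_force: [0.6, -0.2, 0.3]
opening: 0.415
grasp_force: 0.0
```

>>> arm_command --motion '[[[-0.053,0.006,0],[0,0,0.06],0.42],[[-0.106,0.012,0],[0,0,0.126],0.42],[[-0.16,0.017,0],[0,0,0.126],0.42],[[-0.213,0.023,0],[0,0,0.126],0.42],[[-0.266,0.029,0],[0,0,0.126],0.42]]'

```text
t: 34.83
eef_pos: [0.4495, -0.3254, 0.2098]
orientation: [-180.0, -0.0, 71.9]
ft_force: [1.3, 0.2, 0.3]
opening: 0.424
grasp_force: 0.0
```

>>> arm_command --motion '[[[0,0,0.06],[0,0,0],0.42],[[0,0,0.12],[0,0,0],0.42],[[0,0,0.18],[0,0,0],0.42],[[0,0,0.2],[0,0,0],0.42],[[0,0,0.2],[0,0,0],0.42]]'

```text
t: 35.25
eef_pos: [0.4487, -0.3236, 0.1078]
orientation: [-179.8, -0.1, 71.9]
ft_force: [-0.4, 0.3, -0.6]
opening: 0.42
grasp_force: 0.0
```

```bash
python3 b.py w10|egrep 'cam'; python3 br.py w10; python3 -c "
from h import *
print(tool()[0]['eef_pos']);go([.4495,-.3234,.012],-18.1)"
```

```text
35.25 [ 0.4487 -0.3236  0.1078] [-1.7976e+02 -1.1000e-01  7.1870e+01] cam [[0.95, -0.298, -0.09, 0.472], [-0.311, -0.914, -0.262, -0.256], [-0.004, 0.277, -0.961, 0.265], [0.0, 0.0, 0.0, 1.0]]
rib [ 332.  -252.1] [36.2 15.1] dir 120.9 n 890 BGR [107. 111.   2.] turq
rib [ 449.7 -323.3] [35.9 13.6] dir 71.6 n 687 BGR [149. 148. 147.] ALU
rib [ 429.1 -358.6] [36.7 14. ] dir 55.3 n 628 BGR [189. 188. 187.] ALU
rib [ 347.5 -352. ] [31.3 14.4] dir 62.5 n 510 BGR [119. 124.   1.] turq
[ 0.44930444 -0.32477467  0.11059352]
shift [ 0.0028 -0.0007  0.1972] turn [ 0.0006  0.0003 -0.0008] d=0.1 j6=-24.5
```

>>> arm_command --motion '[[[0.003,0,0.07],[0,0,0],0.42],[[0.003,0,0.14],[0,0,0],0.42],[[0.003,0,0.18],[0,0,0],0.42],[[0.003,0,0.196],[0,0,0],0.42],[[0.003,0,0.196],[0,0,0],0.42]]'

```text
t: 36.17
eef_pos: [0.4491, -0.3228, 0.0106]
orientation: [-179.9, -0.1, 71.8]
ft_force: [-0.0, -0.2, 0.7]
opening: 0.42
grasp_force: 0.0
```

>>> arm_command --motion '[[[0,0,0],[0,0,0],0.2],[[0,0,0],[0,0,0],0],[[0,0,0],[0,0,0],0],[[0,0,0],[0,0,0],0],[[0,0,0],[0,0,0],0]]' --grip_force 60

```text
t: 36.58
eef_pos: [0.4501, -0.3237, 0.0133]
orientation: [179.9, 0.1, 71.8]
ft_force: [-1.9, 1.7, 7.9]
opening: 0.145
grasp_force: 61.2
```

>>> arm_command --motion '[[[0,0,-0.07],[0,0,0],0],[[0,0,-0.15],[0,0,0],0],[[0,0,-0.23],[0,0,0],0],[[0,0,-0.31],[0,0,-0.06],0],[[0,0,-0.38],[0,0,-0.126],0]]'

```text
t: 37.0
eef_pos: [0.4495, -0.3231, 0.2053]
orientation: [179.9, 0.1, 83.4]
ft_force: [0.6, -1.2, -0.8]
opening: 0.146
grasp_force: 60.0
```

>>> arm_command --motion '[[[0.048,-0.004,0],[0,0,0],0],[[0.097,-0.009,0],[0,0,0],0],[[0.145,-0.013,0],[0,0,0],0],[[0.194,-0.018,0],[0,0,0],0],[[0.2424,-0.022,0],[0,0,0],0]]'

```text
t: 37.42
eef_pos: [0.4528, -0.2004, 0.2026]
orientation: [179.9, 0.0, 83.1]
ft_force: [0.7, 0.5, -1.8]
opening: 0.147
grasp_force: 60.1
```

>>> arm_command --motion '[[[0.048,-0.004,0],[0,0,0],0],[[0.097,-0.009,0],[0,0,0],0],[[0.145,-0.013,0],[0,0,0],0],[[0.194,-0.018,0],[0,0,0],0],[[0.2424,-0.022,0],[0,0,0],0]]'

```text
t: 37.83
eef_pos: [0.4563, -0.0787, 0.2025]
orientation: [179.9, 0.0, 83.2]
ft_force: [0.8, 0.1, -0.3]
opening: 0.144
grasp_force: 60.1
```

>>> arm_command --motion '[[[0.048,-0.004,0],[0,0,0],0],[[0.097,-0.009,0],[0,0,0],0],[[0.145,-0.013,0],[0,0,0],0],[[0.194,-0.018,0],[0,0,0],0],[[0.2424,-0.022,0],[0,0,0],0]]'

```text
t: 38.25
eef_pos: [0.4598, 0.043, 0.2025]
orientation: [179.9, 0.0, 83.2]
ft_force: [0.4, -0.2, -1.1]
opening: 0.147
grasp_force: 60.1
```

>>> arm_command --motion '[[[0.048,-0.004,0],[0,0,0],0],[[0.097,-0.009,0],[0,0,0],0],[[0.145,-0.013,0],[0,0,0],0],[[0.194,-0.018,0],[0,0,0],0],[[0.2424,-0.022,0],[0,0,0],0]]'

```text
t: 38.67
eef_pos: [0.4633, 0.1646, 0.2025]
orientation: [180.0, -0.0, 83.2]
ft_force: [0.6, -0.9, -0.4]
opening: 0.142
grasp_force: 60.1
```

```bash
python3 b.py w11|egrep 'cam|bracket'; python3 rt.py w11; python3 -c "
from h import *
go([.4634,.1632,.071],-6.8)"
```

```text
38.6667 [0.4633 0.1646 0.2025] [ 1.7995e+02 -1.0000e-02  8.3170e+01] cam [[0.993, -0.114, -0.032, 0.472], [-0.119, -0.954, -0.277, 0.236], [0.001, 0.278, -0.96, 0.359], [0.0, 0.0, 0.0, 1.0]]
bracket1 0.92 [101. 320.] ray [0.4715 0.2528 0.    ] depth [0.471 0.249 0.098]
bracket1 0.87 [143. 325.] ray [0.4727 0.2014 0.    ] depth [0.472 0.212 0.1  ]
bracket1 0.8 [227. 320.] ray [0.4513 0.0861 0.    ] depth [0.464 0.183 0.232]
rib in tray 670 [474.7 251.6] [35.5 13.4] 82.8 z 0.1001
rib in tray 586 [469.7 208.7] [35.2 14.2] 82.7 z 0.1001
shift [ 0.001  -0.0008  0.2621] turn [ 0.0001  0.     -0.0011] d=0.1 j6=18.5
```

>>> arm_command --motion '[[[-0.003,0,0.07],[0,0,0],0],[[-0.003,0,0.14],[0,0,0],0],[[-0.003,0,0.2],[0,0,0],0],[[-0.003,0,0.24],[0,0,0],0],[[-0.003,0,0.24],[0,0,0],0]]'

```text
t: 39.58
eef_pos: [0.4619, 0.161, 0.0788]
orientation: [-179.7, 0.1, 83.1]
ft_force: [-0.6, 0.3, -0.6]
opening: 0.145
grasp_force: 60.0
```

>>> arm_command --motion '[[[0,0,0.01],[0,0,0],0],[[0,0,0.02],[0,0,0],0],[[0,0,0.023],[0,0,0],0],[[0,0,0.024],[0,0,0],0],[[0,0,0.024],[0,0,0],0]]'

```text
t: 40.0
eef_pos: [0.464, 0.1619, 0.0713]
orientation: [179.9, -0.0, 83.2]
ft_force: [-1.9, -0.7, 3.5]
opening: 0.143
grasp_force: 60.6
```

>>> arm_command --motion '[[[0,0,0],[0,0,0],0.42],[[0,0,0],[0,0,0],0.42],[[0,0,0],[0,0,0],0.42],[[0,0,-0.05],[0,0,0],0.42],[[0,0,-0.12],[0,0,0],0.42]]'

```text
t: 40.42
eef_pos: [0.4623, 0.1616, 0.1289]
orientation: [-179.7, 0.1, 83.2]
ft_force: [0.8, -0.1, 0.8]
opening: 0.418
grasp_force: 0.0
```

>>> arm_command --motion '[[[0,0,-0.07],[0,0,0],0.42],[[-0.05,0,-0.13],[0,0,0],0.42],[[-0.1,0,-0.16],[0,0,0],0.42],[[-0.18,0,-0.16],[0,0,0],0.42],[[-0.26,0,-0.16],[0,0,0],0.42]]'

```text
t: 40.83
eef_pos: [0.448, 0.032, 0.2113]
orientation: [179.8, -0.0, 83.3]
ft_force: [0.4, -1.1, -0.6]
opening: 0.419
grasp_force: 0.0
```

```bash
python3 b.py w12|egrep 'cam|bracket'; python3 rt.py w12; python3 -c "
from h import *
go([.4292,-.3586,.21],-35.5)"
```

```text
40.8333 [0.448  0.032  0.2113] [179.82  -0.    83.29] cam [[0.993, -0.113, -0.029, 0.456], [-0.117, -0.954, -0.277, 0.103], [0.004, 0.279, -0.96, 0.368], [0.0, 0.0, 0.0, 1.0]]
bracket1 0.76 [ 53. 323.] ray [0.4667 0.1747 0.    ] depth [0.463 0.156 0.099]
bracket1 0.7 [  1. 325.] ray [0.4761 0.2282 0.    ] depth [0.47  0.195 0.1  ]
rib in tray 156 [467.7 192.7] [ 5.6 13.7] 84.2 z 0.0997
rib in tray 744 [463.6 161.6] [36.  13.5] 83.2 z 0.1002
shift [-7.836e-01  5.470e-02 -3.000e-04] turn [-1.000e-04  1.000e-04  3.196e-01] d=-28.8 j6=2.6
```

>>> arm_command --motion '[[[-0.052,0.004,0],[0,0,0],0.42],[[-0.104,0.007,0],[0,0,0],0.42],[[-0.157,0.011,0],[0,0,0],0.42],[[-0.209,0.015,0],[0,0,0],0.42],[[-0.261,0.018,0],[0,0,0],0.42]]'

```text
t: 41.75
eef_pos: [0.4415, -0.0984, 0.2099]
orientation: [-180.0, 0.0, 83.3]
ft_force: [0.4, 0.3, 0.7]
opening: 0.424
grasp_force: 0.0
```

>>> arm_command --motion '[[[-0.052,0.004,0],[0,0,0],0.42],[[-0.104,0.007,0],[0,0,0],0.42],[[-0.157,0.011,0],[0,0,0],0.42],[[-0.209,0.015,0],[0,0,0],0.42],[[-0.261,0.018,0],[0,0,0],0.42]]'

```text
t: 42.17
eef_pos: [0.435, -0.2292, 0.2099]
orientation: [-180.0, -0.0, 83.2]
ft_force: [0.5, 0.2, 0.2]
opening: 0.419
grasp_force: 0.0
```

>>> arm_command --motion '[[[-0.052,0.004,0],[0,0,0.065],0.42],[[-0.104,0.007,0],[0,0,0.13],0.42],[[-0.157,0.011,0],[0,0,0.195],0.42],[[-0.209,0.015,0],[0,0,0.26],0.42],[[-0.261,0.018,0],[0,0,0.32],0.42]]'

```text
t: 42.58
eef_pos: [0.4286, -0.3599, 0.2098]
orientation: [-180.0, -0.0, 54.1]
ft_force: [-0.1, 0.8, 0.8]
opening: 0.418
grasp_force: 0.0
```

>>> arm_command --motion '[[[0,0,0.06],[0,0,0],0.42],[[0,0,0.12],[0,0,0],0.42],[[0,0,0.18],[0,0,0],0.42],[[0,0,0.2],[0,0,0],0.42],[[0,0,0.2],[0,0,0],0.42]]'

```text
t: 43.0
eef_pos: [0.4279, -0.358, 0.1078]
orientation: [-179.7, -0.0, 54.4]
ft_force: [0.3, -1.0, 0.6]
opening: 0.422
grasp_force: 0.0
```

```bash
python3 b.py w13|egrep 'cam'; python3 br.py w13; python3 -c "
from h import *
print(tool()[0]['eef_pos']);go([.4292,-.3586,.012],-35.5)"
```

```text
43.0 [ 0.4279 -0.358   0.1078] [-1.7974e+02 -5.0000e-02  5.4420e+01] cam [[0.813, -0.558, -0.165, 0.47], [-0.582, -0.782, -0.223, -0.3], [-0.004, 0.278, -0.961, 0.265], [0.0, 0.0, 0.0, 1.0]]
rib [ 331.9 -252.2] [36.5 14.6] dir 121.6 n 879 BGR [110. 115.   2.] turq
rib [ 429.3 -358.3] [35.8 13.9] dir 55.0 n 703 BGR [158. 157. 156.] ALU
rib [ 346.3 -354. ] [35.4 14.3] dir 60.6 n 576 BGR [112. 116.   2.] turq
rib [ 367.  -432.1] [35.4 14.9] dir 143.8 n 602 BGR [151. 157.   2.] turq
[ 0.4283305  -0.3592722   0.11061997]
shift [0.0022 0.0004 0.1972] turn [ 0.0007  0.0002 -0.0015] d=0.1 j6=-11.1
```

>>> arm_command --motion '[[[0.002,0,0.07],[0,0,0],0.42],[[0.002,0,0.14],[0,0,0],0.42],[[0.002,0,0.18],[0,0,0],0.42],[[0.002,0,0.196],[0,0,0],0.42],[[0.002,0,0.196],[0,0,0],0.42]]'

```text
t: 43.92
eef_pos: [0.4283, -0.3579, 0.0106]
orientation: [-179.8, -0.0, 54.4]
ft_force: [0.2, 0.6, 0.7]
opening: 0.42
grasp_force: 0.0
```

>>> arm_command --motion '[[[0,0,0],[0,0,0],0.2],[[0,0,0],[0,0,0],0],[[0,0,0],[0,0,0],0],[[0,0,0],[0,0,0],0],[[0,0,0],[0,0,0],0]]' --grip_force 60

```text
t: 44.33
eef_pos: [0.4294, -0.359, 0.0135]
orientation: [179.8, 0.0, 54.4]
ft_force: [-0.3, 0.2, 7.2]
opening: 0.148
grasp_force: 60.9
```

>>> arm_command --motion '[[[0,0,-0.07],[0,0,0],0],[[0,0,-0.15],[0,0,-0.07],0],[[0,0,-0.23],[0,0,-0.15],0],[[0,0,-0.31],[0,0,-0.22],0],[[0,0,-0.38],[0,0,-0.29],0]]'

```text
t: 44.75
eef_pos: [0.4287, -0.3581, 0.2054]
orientation: [179.9, 0.1, 80.8]
ft_force: [1.0, -0.5, -0.4]
opening: 0.144
grasp_force: 59.7
```

>>> arm_command --motion '[[[0,0,0],[0,0,-0.03],0],[[0,0,0],[0,0,-0.03],0],[[0,0,0],[0,0,-0.03],0],[[0,0,0],[0,0,-0.03],0],[[0,0,0],[0,0,-0.03],0]]'

```text
t: 45.17
eef_pos: [0.4284, -0.358, 0.2009]
orientation: [-179.9, -0.1, 83.1]
ft_force: [-0.2, 0.2, -1.7]
opening: 0.143
grasp_force: 59.7
```

>>> arm_command --motion '[[[0.048,-0.003,0],[0,0,0],0],[[0.095,-0.005,0],[0,0,0],0],[[0.143,-0.008,0],[0,0,0],0],[[0.19,-0.011,0],[0,0,0],0],[[0.238,-0.014,0],[0,0,0],0]]'

```text
t: 45.58
eef_pos: [0.4357, -0.2382, 0.201]
orientation: [-179.9, -0.0, 83.1]
ft_force: [1.0, -0.0, 0.4]
opening: 0.146
grasp_force: 59.7
```

>>> arm_command --motion '[[[0.048,-0.003,0],[0,0,0],0],[[0.095,-0.005,0],[0,0,0],0],[[0.143,-0.008,0],[0,0,0],0],[[0.19,-0.011,0],[0,0,0],0],[[0.238,-0.014,0],[0,0,0],0]]'

```text
t: 46.0
eef_pos: [0.4429, -0.1192, 0.2012]
orientation: [-179.9, -0.0, 83.1]
ft_force: [0.6, -1.0, -0.6]
opening: 0.145
grasp_force: 59.7
```

>>> arm_command --motion '[[[0.048,-0.003,0],[0,0,0],0],[[0.095,-0.005,0],[0,0,0],0],[[0.143,-0.008,0],[0,0,0],0],[[0.19,-0.011,0],[0,0,0],0],[[0.238,-0.014,0],[0,0,0],0]]'

```text
t: 46.42
eef_pos: [0.4501, -0.0002, 0.2012]
orientation: [-179.9, 0.0, 83.1]
ft_force: [1.2, -0.6, 0.2]
opening: 0.144
grasp_force: 59.7
```

>>> arm_command --motion '[[[0.048,-0.003,0],[0,0,0],0],[[0.095,-0.005,0],[0,0,0],0],[[0.143,-0.008,0],[0,0,0],0],[[0.19,-0.011,0],[0,0,0],0],[[0.238,-0.014,0],[0,0,0],0]]'

```text
t: 46.83
eef_pos: [0.4573, 0.1188, 0.2011]
orientation: [-179.9, 0.0, 83.1]
ft_force: [0.6, -0.4, -1.8]
opening: 0.141
grasp_force: 59.7
```

```bash
python3 b.py w14|egrep 'cam|bracket'; python3 rt.py w14; python3 -c "
from h import *
go([.4584,.1203,.071],-6.8)"
```

```text
46.8333 [0.4573 0.1188 0.2011] [-1.7991e+02  3.0000e-02  8.3110e+01] cam [[0.993, -0.115, -0.034, 0.466], [-0.12, -0.953, -0.277, 0.19], [-0.001, 0.279, -0.96, 0.358], [0.0, 0.0, 0.0, 1.0]]
bracket1 0.84 [142. 324.] ray [0.4641 0.157  0.    ] depth [0.464 0.167 0.102]
bracket1 0.82 [ 49. 322.] ray [0.4748 0.2634 0.    ] depth [0.472 0.243 0.101]
bracket1 0.75 [ 97. 323.] ray [0.4701 0.2112 0.    ] depth [0.469 0.206 0.099]
bracket1 0.64 [227. 321.] ray [0.4471 0.0411 0.    ] depth [0.459 0.137 0.23 ]
rib in tray 826 [474.6 250.8] [36.  13.8] 82.7 z 0.1002
rib in tray 696 [469.8 208.2] [35.7 13.5] 83.1 z 0.1001
rib in tray 584 [463.8 162. ] [34.9 13.2] 83.0 z 0.1002
shift [0.0067 0.0007 0.2618] turn [-0.0001  0.0001 -0.0011] d=0.1 j6=13.2
```

>>> arm_command --motion '[[[0.004,0,0.07],[0,0,0],0],[[0.004,0,0.14],[0,0,0],0],[[0.004,0,0.2],[0,0,0],0],[[0.004,0,0.24],[0,0,0],0],[[0.004,0,0.24],[0,0,0],0]]'

```text
t: 47.75
eef_pos: [0.4563, 0.1189, 0.0789]
orientation: [-179.7, 0.1, 83.1]
ft_force: [-0.5, -0.1, -1.1]
opening: 0.143
grasp_force: 59.7
```

>>> arm_command --motion '[[[0,0,0.01],[0,0,0],0],[[0,0,0.018],[0,0,0],0],[[0,0,0.02],[0,0,0],0],[[0,0,0.021],[0,0,0],0],[[0,0,0.021],[0,0,0],0]]'

```text
t: 48.17
eef_pos: [0.4582, 0.1196, 0.0722]
orientation: [179.9, -0.0, 83.2]
ft_force: [0.8, 0.5, -0.7]
opening: 0.143
grasp_force: 59.7
```

>>> arm_command --motion '[[[0,0,0],[0,0,0],0.42],[[0,0,0],[0,0,0],0.42],[[0,0,0],[0,0,0],0.42],[[0,0,-0.05],[0,0,0],0.42],[[0,0,-0.12],[0,0,0],0.42]]'

```text
t: 48.58
eef_pos: [0.4566, 0.1194, 0.1304]
orientation: [-179.7, 0.1, 83.2]
ft_force: [0.5, -0.2, 0.3]
opening: 0.421
grasp_force: 0.0
```

>>> arm_command --motion '[[[0,0,-0.07],[0,0,0],0.42],[[-0.05,0,-0.13],[0,0,0],0.42],[[-0.1,0,-0.19],[0,0,0],0.42],[[-0.18,0,-0.22],[0,0,0],0.42],[[-0.23,0,-0.22],[0,0,0],0.42]]'

```text
t: 49.0
eef_pos: [0.4447, 0.0036, 0.2448]
orientation: [179.7, 0.0, 83.2]
ft_force: [1.1, -0.7, 0.1]
opening: 0.422
grasp_force: 0.0
```

```bash
python3 b.py w15|egrep 'cam|bracket|post'; python3 rt.py w15
python3 - <<'E'
from h import *
f=grab('wrist')
P=np.load('pics/w15.npz')['P']; x,y,z=P[...,0],P[...,1],P[...,2]
p=P[(z>.1)&(z<.106)&(abs(x-.545)<.03)&(abs(y-.05)<.03)]; print('post',len(p),((p.max(0)+p.min(0))/2).round(4),np.ptp(p,axis=0).round(4)); go([.545,.05,.2],-6.8)
E
```

```text
49.0 [0.4447 0.0036 0.2448] [1.7966e+02 3.0000e-02 8.3220e+01] cam [[0.993, -0.115, -0.027, 0.452], [-0.118, -0.953, -0.278, 0.075], [0.007, 0.279, -0.96, 0.402], [0.0, 0.0, 0.0, 1.0]]
post 0.97 [131. 410.] ray [0.545  0.0473 0.103 ] depth [0.544 0.048 0.103]
bracket1 0.84 [ 33. 324.] ray [0.4694 0.1753 0.    ] depth [0.465 0.151 0.1  ]
bracket1 0.69 [ 75. 317.] ray [0.4546 0.1262 0.    ] depth [0.454 0.114 0.1  ]
bracket1 0.65 [320. 274.] ray [ 0.3317 -0.2554  0.    ] depth [0.433 0.023 0.339]
rib in tray 625 [463.9 161. ] [35.2 13.7] 82.6 z 0.1001
rib in tray 546 [458.4 119.4] [35.7 13.3] 82.9 z 0.1002
post 224 [0.5444 0.0494 0.1025] [0.0165 0.017  0.0046]
shift [0.111  0.1899 0.0823] turn [-0.0003  0.      0.0003] d=-0.0 j6=-1.0
```

View pics/w15.png

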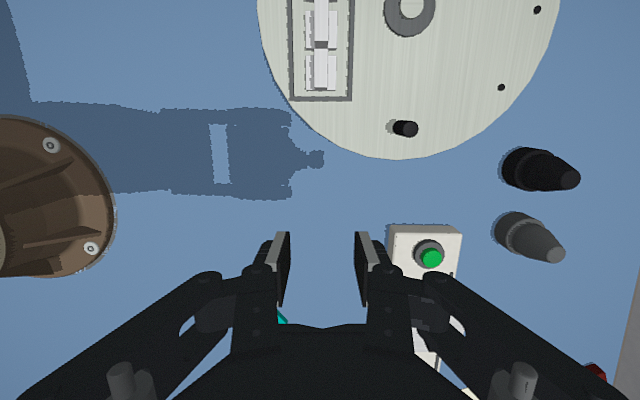

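The view shows the two nearest brackets standing in the tray at (320,25) and (320,65), the post at (405,128) and the button at (431,257). With A and B seen standing before, all four are in. Next I'll grip the post.

>>> arm_command --motion '[[[0.03,0.05,0.02],[0,0,0],0.42],[[0.06,0.1,0.04],[0,0,0],0.42],[[0.09,0.15,0.06],[0,0,0],0.42],[[0.111,0.19,0.082],[0,0,0],0.42],[[0.111,0.19,0.082],[0,0,0],0.42]]'

```text
t: 49.97
eef_pos: [0.5474, 0.0508, 0.198]
orientation: [-179.9, -0.0, 83.3]
ft_force: [-0.5, 0.3, -1.1]
opening: 0.421
grasp_force: 0.0
```

>>> arm_command --motion '[[[0,0,0.05],[0,0,0],0.42],[[0,0,0.05],[0,0,0],0.42],[[0,0,0.05],[0,0,0],0.42],[[0,0,0.05],[0,0,0],0.42],[[0,0,0.05],[0,0,0],0.42]]'

```text
t: 50.38
eef_pos: [0.5453, 0.0492, 0.1766]
orientation: [179.9, -0.0, 83.2]
ft_force: [-0.0, 0.0, 0.1]
opening: 0.418
grasp_force: 0.0
```

```bash
python3 -c "
from h import *
print(tool()[0]['eef_pos']);go([.5446,.0496,.082],-6.8)"
```

```text
[0.54528591 0.04918683 0.17662675]
shift [ 0.0006 -0.0017  0.1893] turn [ 0.0009 -0.     -0.0004] d=0.0 j6=5.1
```

>>> arm_command --motion '[[[0,-0.001,0.06],[0,0,0],0.42],[[0,-0.001,0.12],[0,0,0],0.42],[[0,-0.001,0.17],[0,0,0],0.42],[[0,-0.001,0.189],[0,0,0],0.42],[[0,-0.001,0.189],[0,0,0],0.42]]' --grip_force 25

```text
t: 50.8
eef_pos: [0.5441, 0.0492, 0.08]
orientation: [-179.9, 0.0, 83.2]
ft_force: [-0.8, -0.4, -0.1]
opening: 0.425
grasp_force: 0.0
```

>>> arm_command --motion '[[[0,0,0],[0,0,0],0.25],[[0,0,0],[0,0,0],0.1],[[0,0,0],[0,0,0],0],[[0,0,0],[0,0,0],0],[[0,0,0],[0,0,0],0]]' --grip_force 25

```text
t: 51.22
eef_pos: [0.5454, 0.0492, 0.0825]
orientation: [179.8, -0.0, 83.2]
ft_force: [-0.4, -0.4, 7.9]
opening: 0.189
grasp_force: 25.0
```

>>> arm_command --motion '[[[0,-0.005,0],[0,0,0.012],0],[[0.0003,-0.011,0],[0,0,0.027],0],[[0.001,-0.019,0],[0,0,0.046],0],[[0.002,-0.027,0],[0,0,0.066],0],[[0.0025,-0.035,0],[0,0,0.089],0]]'

```text
t: 51.63
eef_pos: [0.5284, 0.0525, 0.0824]
orientation: [179.8, -0.0, 75.0]
ft_force: [2.0, 1.3, 9.2]
opening: 0.189
grasp_force: 25.2
```

>>> arm_command --motion '[[[0.0002,-0.0087,0],[0,0,0.0222],0],[[0.0006,-0.0174,0],[0,0,0.0444],0],[[0.0014,-0.0261,0],[0,0,0.0667],0],[[0.0024,-0.0348,0],[0,0,0.0889],0],[[0.0038,-0.0434,0],[0,0,0.1111],0]]'

```text
t: 52.05
eef_pos: [0.5077, 0.06, 0.0824]
orientation: [179.8, -0.1, 65.0]
ft_force: [0.6, -0.1, 10.1]
opening: 0.189
grasp_force: 25.3
```

>>> arm_command --motion '[[[0.0002,-0.0087,0],[0,0,0.0222],0],[[0.0006,-0.0174,0],[0,0,0.0444],0],[[0.0014,-0.0261,0],[0,0,0.0667],0],[[0.0024,-0.0348,0],[0,0,0.0889],0],[[0.0038,-0.0434,0],[0,0,0.1111],0]]'

```text
t: 52.47
eef_pos: [0.4888, 0.0709, 0.0824]
orientation: [179.8, -0.1, 55.0]
ft_force: [-0.1, -0.3, 10.4]
opening: 0.185
grasp_force: 25.4
```

>>> arm_command --motion '[[[0.0002,-0.0087,0],[0,0,0.0222],0],[[0.0006,-0.0174,0],[0,0,0.0444],0],[[0.0014,-0.0261,0],[0,0,0.0667],0],[[0.0024,-0.0348,0],[0,0,0.0889],0],[[0.0038,-0.0434,0],[0,0,0.1111],0]]'

```text
t: 52.88
eef_pos: [0.4721, 0.085, 0.0824]
orientation: [179.9, -0.1, 45.0]
ft_force: [0.4, -0.5, 11.9]
opening: 0.188
grasp_force: 25.4
```

>>> arm_command --motion '[[[0.0002,-0.0087,0],[0,0,0.0222],0],[[0.0006,-0.0174,0],[0,0,0.0444],0],[[0.0014,-0.0261,0],[0,0,0.0667],0],[[0.0024,-0.0348,0],[0,0,0.0889],0],[[0.0038,-0.0434,0],[0,0,0.1111],0]]'

```text
t: 53.3
eef_pos: [0.4582, 0.1017, 0.0824]
orientation: [179.9, -0.2, 35.0]
ft_force: [0.9, -1.1, 12.5]
opening: 0.187
grasp_force: 25.5
```

>>> arm_command --motion '[[[0.0002,-0.0087,0],[0,0,0.0222],0],[[0.0006,-0.0174,0],[0,0,0.0444],0],[[0.0014,-0.0261,0],[0,0,0.0667],0],[[0.0024,-0.0348,0],[0,0,0.0889],0],[[0.0038,-0.0434,0],[0,0,0.1111],0]]'

```text
t: 53.72
eef_pos: [0.4472, 0.1206, 0.0824]
orientation: [179.9, -0.2, 25.0]
ft_force: [-0.1, -1.0, 12.6]
opening: 0.191
grasp_force: 25.5
```

>>> arm_command --motion '[[[0.0002,-0.0087,0],[0,0,0.0222],0],[[0.0006,-0.0174,0],[0,0,0.0444],0],[[0.0014,-0.0261,0],[0,0,0.0667],0],[[0.0024,-0.0348,0],[0,0,0.0889],0],[[0.0038,-0.0434,0],[0,0,0.1111],0]]'

```text
t: 54.13
eef_pos: [0.4399, 0.1411, 0.0824]
orientation: [180.0, -0.2, 15.0]
ft_force: [1.8, -1.3, 11.9]
opening: 0.19
grasp_force: 25.5
```

>>> arm_command --motion '[[[0.0002,-0.0087,0],[0,0,0.0222],0],[[0.0006,-0.0174,0],[0,0,0.0444],0],[[0.0014,-0.0261,0],[0,0,0.0667],0],[[0.0024,-0.0348,0],[0,0,0.0889],0],[[0.0038,-0.0434,0],[0,0,0.1111],0]]'

```text
t: 54.55
eef_pos: [0.4362, 0.1626, 0.0824]
orientation: [-180.0, -0.2, 5.0]
ft_force: [1.6, -1.0, 11.5]
opening: 0.189
grasp_force: 25.4
```

Run:
```python
from h import *
s,T=tool(); d=T[:2,3]-np.array([.5598,.1736]); print(s['joints'].round(1),'post ang',np.degrees(np.arctan2(d[1],d[0])),'r',np.hypot(*d),'target 173.2'); go([.4357,.1884,.082],83.2)
```

```text
[ 12.3  27.3 119.2  -0.   33.2  97.3] post ang -174.92719098305605 r 0.12411255225913044 target 173.2
shift [ 0.0036 -0.0514  0.0008] turn [-0.0005 -0.0025  0.1316] d=-11.8 j6=97.3
```

>>> arm_command --motion '[[[0.0002,-0.0087,0],[0,0,0.0222],0],[[0.0006,-0.0174,0],[0,0,0.0444],0],[[0.0014,-0.0261,0],[0,0,0.0667],0],[[0.0022,-0.033,0],[0,0,0.085],0],[[0.003,-0.039,0],[0,0,0.1],0]]'

```text
t: 54.97
eef_pos: [0.4361, 0.1822, 0.0824]
orientation: [-179.9, -0.2, -3.9]
ft_force: [3.2, -1.1, 10.6]
opening: 0.188
grasp_force: 25.4
```

>>> arm_command --motion '[[[0.0002,-0.006,0],[0,0,0.015],0],[[0.0004,-0.01,0],[0,0,0.026],0],[[0.0004,-0.012,0],[0,0,0.032],0],[[0.0004,-0.012,0],[0,0,0.032],0],[[0.0004,-0.012,0],[0,0,0.032],0]]'

```text
t: 55.38
eef_pos: [0.4367, 0.1882, 0.0824]
orientation: [-179.9, -0.2, -6.7]
ft_force: [1.8, 0.1, 10.4]
opening: 0.187
grasp_force: 25.4
```

Run:
```python
from h import *
s,T=tool(); d=T[:2,3]-np.array([.5598,.1736]); print(s['eef_pos'],s['ft_force'],'post ang',np.degrees(np.arctan2(d[1],d[0])),'target 173.2');
```

```text
[0.43666931 0.18817775 0.08240249] [ 1.76559228  0.10703213 10.44301228] post ang 173.24803901442084 target 173.2
```

>>> arm_command --motion '[[[0,0,0],[0,0,0],0.2],[[0,0,0],[0,0,0],0.25],[[0,0,0],[0,0,0],0.3],[[0,0,0],[0,0,0],0.42],[[0,0,0],[0,0,0],0.42]]'

```text
t: 55.8
eef_pos: [0.4351, 0.1877, 0.081]
orientation: [180.0, 0.0, -6.7]
ft_force: [-0.0, -0.3, 0.1]
opening: 0.422
grasp_force: 0.0
```

>>> arm_command --motion '[[[0,0,-0.03],[0,0,0],0.42],[[0,0,-0.09],[0,0,0],0.42],[[0,0,-0.16],[0,0,0],0.42],[[0,0,-0.23],[0,0,0],0.42],[[0,0,-0.3],[0,0,0],0.42]]'

```text
t: 56.22
eef_pos: [0.4348, 0.1876, 0.2325]
orientation: [180.0, 0.0, -6.7]
ft_force: [-0.3, -0.0, -0.8]
opening: 0.417
grasp_force: 0.0
```

```bash
python3 b.py w16|egrep 'cam|tray|brack'
python3 - <<'E'
from h import *
P=np.load('pics/w16.npz')['P']; x,y,z=P[...,0],P[...,1],P[...,2]
f=grab('top'); Q=cloud(f)
for nm,M in (('wrist',P),('top',Q)):
    x,y,z=M[...,0],M[...,1],M[...,2]
    k=((z>.09)&(z<.112)&(x>.42)&(x<.72)&(y>.2)&(y<.36)).astype('u1'); n,l,st,_=cv2.connectedComponentsWithStats(k)
    for i in range(1,n):
        if st[i,4]>15: q=M[l==i]; c,s,a=cv2.minAreaRect((q[:,:2]*1000).astype('f4')); print(nm,'rib',st[i,4],np.round(c,1),np.round(s,1),round(a,1),np.median(q[:,2]).round(3))
c=f['frame'][140:240,200:330]; a=cv2.resize(c,None,fx=4,fy=4,interpolation=cv2.INTER_CUBIC); b=np.zeros((400,280,3),'u1'); w=cv2.resize(cv2.imread('pics/w16.png'),(280,175)); b[:175]=w; cv2.imwrite('pics/t1.png',np.hstack([a,b]))
s,T=tool(); print(s['joints'].round(1)); go([.585,-.136,.2])
E
```

```text
56.2167 [0.4348 0.1876 0.2325] [ 1.7998e+02  4.0000e-02 -6.7200e+00] cam [[-0.117, -0.954, -0.278, 0.506], [-0.993, 0.112, 0.033, 0.18], [-0.0, 0.28, -0.96, 0.389], [0.0, 0.0, 0.0, 1.0]]
tray 0.81 [ 61. 236.] ray [0.5725 0.2664 0.058 ] depth [0.573 0.266 0.059]
bracket1 0.96 [ 34. 231.] ray [0.6159 0.2812 0.    ] depth [0.59  0.258 0.091]
bracket1 0.9 [126. 237.] ray [0.5048 0.2969 0.    ] depth [0.505 0.269 0.092]
bracket1 0.87 [ 87. 238.] ray [0.5542 0.2852 0.    ] depth [0.545 0.264 0.077]
bracket1 0.74 [203. 625.] ray [ 0.3285 -0.2519  0.    ] depth [ 0.334 -0.239  0.011]
wrist rib 818 [595.2 264.4] [14.9 36.2] 83.0 0.1
wrist rib 144 [609.  352.8] [10.1 14.2] 5.4 0.092
wrist rib 677 [548.6 270.3] [14.9 35.7] 84.1 0.1
wrist rib 53 [558.2 355.8] [7.3 8.6] 6.4 0.091
wrist rib 604 [506.7 275.7] [14.5 35.9] 83.4 0.1
top rib 33 [672.  351.4] [16.6 48.5] 89.4 0.099
top rib 45 [638.5 260.2] [14.7 35.9] 84.6 0.099
top rib 42 [594.5 265.2] [14.7 35.4] 81.0 0.101
top rib 44 [548.1 270.8] [13.7 35. ] 82.7 0.101
[ 15.3  15.  108.8  -0.   56.3 112.1]
shift [0.3736 0.6077 0.06  ]
```

View pics/t1.png

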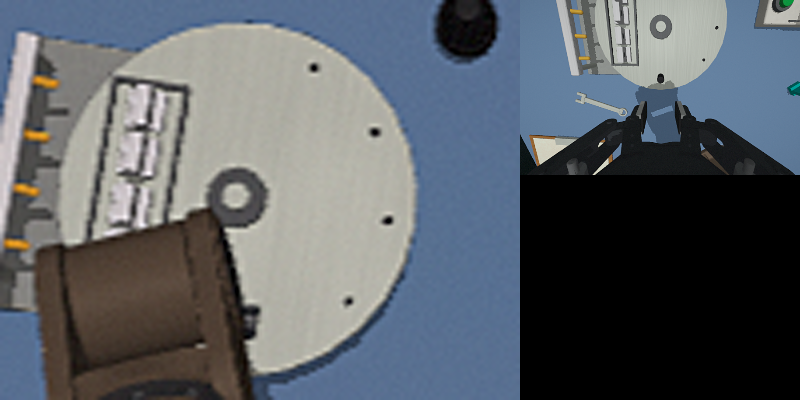

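The left part (top view) shows the table one click on, with the brackets standing in the tray by the nozzle bar at (150,110), (140,155) and (130,205); the fourth is hidden by the arm but seen by the wrist camera. All ribs are at 0.100 m, so they stand flat. Next is the start button.

>>> arm_command --motion '[[[0.025,0.04,0.004],[0,0,0],0],[[0.05,0.08,0.008],[0,0,0],0],[[0.075,0.12,0.012],[0,0,0],0],[[0.1,0.16,0.016],[0,0,0],0],[[0.1245,0.2026,0.02],[0,0,0],0]]'

```text
t: 57.18
eef_pos: [0.4856, 0.0789, 0.2204]
orientation: [180.0, 0.0, -6.7]
ft_force: [0.4, -0.3, 0.3]
opening: -0.001
grasp_force: 0.0
```

>>> arm_command --motion '[[[0.025,0.04,0.004],[0,0,0],0],[[0.05,0.08,0.008],[0,0,0],0],[[0.075,0.12,0.012],[0,0,0],0],[[0.1,0.16,0.016],[0,0,0],0],[[0.1245,0.2026,0.02],[0,0,0],0]]'

```text
t: 57.6
eef_pos: [0.5356, -0.0291, 0.2103]
orientation: [-180.0, 0.0, -6.7]
ft_force: [0.2, 0.7, -0.2]
opening: 0.001
grasp_force: 0.0
```

>>> arm_command --motion '[[[0.025,0.04,0.004],[0,0,0],0],[[0.05,0.08,0.008],[0,0,0],0],[[0.075,0.12,0.012],[0,0,0],0],[[0.1,0.16,0.016],[0,0,0],0],[[0.1245,0.2026,0.02],[0,0,0],0]]'

```text
t: 58.02
eef_pos: [0.5855, -0.137, 0.2002]
orientation: [-180.0, 0.1, -6.7]
ft_force: [-0.2, -0.8, 0.6]
opening: -0.001
grasp_force: 0.0
```

>>> arm_command --motion '[[[0,0,0],[0,0,-0.067],0],[[0,0,0],[0,0,-0.133],0],[[0,0,0],[0,0,-0.2],0],[[0,0,0],[0,0,-0.267],0],[[0,0,0],[0,0,-0.333],0]]'

```text
t: 58.43
eef_pos: [0.5851, -0.136, 0.2003]
orientation: [-180.0, 0.0, 23.5]
ft_force: [0.2, 0.5, 0.0]
opening: 0.002
grasp_force: 0.0
```

>>> arm_command --motion '[[[0,0,0],[0,0,-0.067],0],[[0,0,0],[0,0,-0.133],0],[[0,0,0],[0,0,-0.2],0],[[0,0,0],[0,0,-0.267],0],[[0,0,0],[0,0,-0.333],0]]'

```text
t: 58.85
eef_pos: [0.5851, -0.1359, 0.2003]
orientation: [-179.9, 0.0, 53.5]
ft_force: [-0.6, -0.3, 0.4]
opening: 0.003
grasp_force: 0.0
```

>>> arm_command --motion '[[[0,0,0],[0,0,-0.067],0],[[0,0,0],[0,0,-0.133],0],[[0,0,0],[0,0,-0.2],0],[[0,0,0],[0,0,-0.267],0],[[0,0,0],[0,0,-0.333],0]]'

```text
t: 59.27
eef_pos: [0.5851, -0.1359, 0.2003]
orientation: [-179.9, -0.0, 83.5]
ft_force: [0.5, 0.6, 0.1]
opening: 0.003
grasp_force: 0.0
```

```bash
python3 b.py w17|egrep 'cam|start'
python3 - <<'E'
from h import *
d=np.load('pics/w17.npz'); P=d['P']; F=d['frame'].astype(int); x,y,z=P[...,0],P[...,1],P[...,2]
g=(F[...,1]>1.5*F[...,2])&(F[...,1]>1.5*F[...,0])&(z>.045)&(z<.065)&(x>.53)
q=P[g]; 
if len(q)>20: c,s,a=cv2.minAreaRect((q[:,:2]*1000).astype('f4')); print(len(q),np.round(c,1),np.round(s,1),np.median(q[:,2]))
s,T=tool(); Q=(P-T[:3,3])@T[:3,:3]; m=(abs(Q[...,0])<.014)&(abs(Q[...,1])<.03)&(Q[...,2]<.08); print('tip tool z',np.percentile(Q[...,2][m],[90,98,99.8]).round(4),m.sum())
go([.585,-.136,.1])
E
```

```text
59.2667 [ 0.5851 -0.1359  0.2003] [-1.7994e+02 -1.0000e-02  8.3490e+01] cam [[0.994, -0.109, -0.032, 0.593], [-0.113, -0.954, -0.277, -0.065], [-0.0, 0.278, -0.96, 0.357], [0.0, 0.0, 0.0, 1.0]]
start_top 0.66 [181. 321.] ray [ 0.5844 -0.1357  0.053 ] depth [ 0.584 -0.135  0.057]
471 [ 585.3 -135.4] [26.6 26.7] 0.056975555714605
tip tool z [-0.0499 -0.0263 -0.0195] 14354
shift [-2.000e-04 -3.000e-04  2.018e-01]
```

>>> arm_command --motion '[[[0,0,0.07],[0,0,0],0],[[0,0,0.14],[0,0,0],0],[[0,0,0.21],[0,0,0],0],[[0,0,0.26],[0,0,0],0],[[0,0,0.28],[0,0,0],0]]'

```text
t: 60.18
eef_pos: [0.5838, -0.1355, 0.0576]
orientation: [-179.7, -0.1, 83.2]
ft_force: [0.1, -0.4, 0.8]
opening: 0.001
grasp_force: 0.0
```

>>> arm_command --motion '[[[0,0,0.008],[0,0,0],0],[[0,0,0.015],[0,0,0],0],[[0,0,0.023],[0,0,0],0],[[0,0,0.03],[0,0,0],0],[[0,0,0.03],[0,0,0],0]]'

```text
t: 60.6
eef_pos: [0.5854, -0.136, 0.0464]
orientation: [179.9, 0.0, 83.2]
ft_force: [-0.2, 0.9, -0.1]
opening: -0.001
grasp_force: 0.0
```

>>> arm_command --motion '[[[0,0,0.002],[0,0,0],0],[[0,0,0.004],[0,0,0],0],[[0,0,0.006],[0,0,0],0],[[0,0,0.008],[0,0,0],0],[[0,0,0.01],[0,0,0],0]]'

```text
t: 61.02
eef_pos: [0.5854, -0.136, 0.0412]
orientation: [180.0, 0.0, 83.2]
ft_force: [0.0, 0.4, 2.3]
opening: -0.001
grasp_force: 1.2
```

>>> arm_command --motion '[[[0,0,0.002],[0,0,0],0],[[0,0,0.004],[0,0,0],0],[[0,0,0.006],[0,0,0],0],[[0,0,0.006],[0,0,0],0],[[0,0,0.006],[0,0,0],0]]'

```text
t: 61.43
eef_pos: [0.5854, -0.136, 0.0381]
orientation: [180.0, 0.0, 83.2]
ft_force: [0.8, 0.0, 3.6]
opening: -0.0
grasp_force: 2.1
```

Contact was at about z = 0.042. I'll continue down in small steps.

>>> arm_command --motion '[[[0,0,0.002],[0,0,0],0],[[0,0,0.003],[0,0,0],0],[[0,0,0.004],[0,0,0],0],[[0,0,0.005],[0,0,0],0],[[0,0,0.005],[0,0,0],0]]'

```text
t: 61.85
eef_pos: [0.5855, -0.1361, 0.0369]
orientation: [179.9, 0.0, 83.2]
ft_force: [-3.8, 2.0, 18.8]
opening: 0.003
grasp_force: 9.3
```

>>> arm_command --motion '[[[0,0,0.001],[0,0,0],0],[[0,0,0.002],[0,0,0],0],[[0,0,0.003],[0,0,0],0],[[0,0,0.004],[0,0,0],0],[[0,0,0.004],[0,0,0],0]]'

```text
t: 62.27
eef_pos: [0.5856, -0.1361, 0.0365]
orientation: [179.9, 0.0, 83.2]
ft_force: [-9.9, 3.4, 37.6]
opening: 0.005
grasp_force: 18.4
```

>>> arm_command --motion '[[[0,0,-0.01],[0,0,0],0],[[0,0,-0.04],[0,0,0],0],[[0,0,-0.11],[0,0,0],0],[[0,0,-0.18],[0,0,0],0],[[0,0,-0.25],[0,0,0],0]]'

```text
t: 62.68
eef_pos: [0.5846, -0.1357, 0.1592]
orientation: [-179.9, -0.0, 83.2]
ft_force: [0.2, -0.8, 0.8]
opening: -0.002
grasp_force: 0.0
```

>>> arm_command --motion '[[[0,0,-0.05],[0,0,0],0.3],[[0,0,-0.09],[0,0,0],0.42],[[0,0,-0.09],[0,0,0],0.42],[[0,0,-0.09],[0,0,0],0.42],[[0,0,-0.09],[0,0,0],0.42]]'

```text
t: 63.1
eef_pos: [0.5847, -0.1358, 0.2024]
orientation: [-179.9, -0.0, 83.2]
ft_force: [-0.6, -0.2, -0.3]
opening: 0.419
grasp_force: 0.0
```

```bash
python3 b.py w18|egrep 'cam|start'
python3 - <<'E'
from h import *
d=np.load('pics/w18.npz'); P=d['P']; F=d['frame'].astype(int); x,y,z=P[...,0],P[...,1],P[...,2]
g=(F[...,1]>1.5*F[...,2])&(F[...,1]>1.5*F[...,0])&(z>.045)&(z<.065)&(x>.53); print('button z',np.median(z[g]),g.sum())
go([.4353,.1878,.2],83.2)
E
```

```text
63.1 [ 0.5847 -0.1358  0.2024] [-1.7991e+02 -2.0000e-02  8.3190e+01] cam [[0.993, -0.114, -0.034, 0.594], [-0.119, -0.954, -0.276, -0.065], [-0.001, 0.278, -0.96, 0.359], [0.0, 0.0, 0.0, 1.0]]
start_top 0.96 [179. 320.] ray [ 0.583  -0.1341  0.053 ] depth [ 0.583 -0.133  0.057]
button z 0.05685692971063844 469
shift [ 0.6074 -0.3744  0.0067] turn [-1.000e-04  1.000e-04  9.999e-01] d=-90.0 j6=-12.6
```

>>> arm_command --motion '[[[0.04,-0.025,0],[0,0,0],0.42],[[0.08,-0.05,0],[0,0,0],0.42],[[0.12,-0.075,0],[0,0,0],0.42],[[0.16,-0.1,0],[0,0,0],0.42],[[0.2025,-0.125,0],[0,0,0],0.42]]'

```text
t: 64.02
eef_pos: [0.5346, -0.0272, 0.2035]
orientation: [180.0, 0.0, 83.2]
ft_force: [0.7, 0.1, -0.3]
opening: 0.425
grasp_force: 0.0
```

>>> arm_command --motion '[[[0.04,-0.025,0],[0,0,0],0.42],[[0.08,-0.05,0],[0,0,0],0.42],[[0.12,-0.075,0],[0,0,0],0.42],[[0.16,-0.1,0],[0,0,0],0.42],[[0.2025,-0.125,0],[0,0,0],0.42]]'

```text
t: 64.43
eef_pos: [0.4845, 0.0808, 0.2036]
orientation: [180.0, 0.0, 83.2]
ft_force: [0.3, 0.8, 0.4]
opening: 0.42
grasp_force: 0.0
```

>>> arm_command --motion '[[[0.04,-0.025,0],[0,0,0],0.42],[[0.08,-0.05,0],[0,0,0],0.42],[[0.12,-0.075,0],[0,0,0],0.42],[[0.16,-0.1,0],[0,0,0],0.42],[[0.2025,-0.125,0],[0,0,0],0.42]]'

```text
t: 64.85
eef_pos: [0.4345, 0.1888, 0.2036]
orientation: [180.0, -0.0, 83.2]
ft_force: [0.2, -0.2, 0.5]
opening: 0.419
grasp_force: 0.0
```

>>> arm_command --motion '[[[0,0,0],[0,0,0.067],0.42],[[0,0,0],[0,0,0.133],0.42],[[0,0,0],[0,0,0.2],0.42],[[0,0,0],[0,0,0.267],0.42],[[0,0,0],[0,0,0.333],0.42]]'

```text
t: 65.27
eef_pos: [0.435, 0.188, 0.2035]
orientation: [180.0, -0.0, 52.9]
ft_force: [0.9, 0.1, -0.2]
opening: 0.422
grasp_force: 0.0
```

>>> arm_command --motion '[[[0,0,0],[0,0,0.067],0.42],[[0,0,0],[0,0,0.133],0.42],[[0,0,0],[0,0,0.2],0.42],[[0,0,0],[0,0,0.267],0.42],[[0,0,0],[0,0,0.333],0.42]]'

```text
t: 65.68
eef_pos: [0.4351, 0.1879, 0.2035]
orientation: [180.0, -0.0, 23.0]
ft_force: [0.2, 1.2, 1.0]
opening: 0.421
grasp_force: 0.0
```

>>> arm_command --motion '[[[0,0,0],[0,0,0.067],0.42],[[0,0,0],[0,0,0.133],0.42],[[0,0,0],[0,0,0.2],0.42],[[0,0,0],[0,0,0.267],0.42],[[0,0,0],[0,0,0.333],0.42]]'

```text
t: 66.1
eef_pos: [0.435, 0.1879, 0.2035]
orientation: [-180.0, -0.0, -7.0]
ft_force: [-1.0, -0.4, -0.5]
opening: 0.417
grasp_force: 0.0
```

```bash
python3 b.py w19|egrep 'cam|post'
python3 - <<'E'
from h import *
d=np.load('pics/w19.npz'); P=d['P']; x,y,z=P[...,0],P[...,1],P[...,2]
p=P[(z>.099)&(z<.107)&(abs(x-.435)<.03)&(abs(y-.188)<.03)]; 
if len(p): print('post',len(p),((p.max(0)+p.min(0))/2).round(4))
go([.4353,.1878,.082],83.2)
E
```

```text
66.1 [0.435  0.1879 0.2035] [-1.80e+02 -1.00e-02 -7.02e+00] cam [[-0.122, -0.953, -0.276, 0.506], [-0.993, 0.117, 0.035, 0.18], [-0.001, 0.279, -0.96, 0.36], [0.0, 0.0, 0.0, 1.0]]
post 0.63 [192. 322.] ray [0.4353 0.1882 0.103 ] depth [0.436 0.188 0.103]
post 254 [0.437  0.1891 0.1019]
shift [5.000e-04 1.000e-04 2.429e-01] turn [ 0.0001 -0.      0.0015] d=-0.1 j6=112.0
```

>>> arm_command --motion '[[[0,0,0.06],[0,0,0],0.42],[[0,0,0.12],[0,0,0],0.42],[[0,0,0.18],[0,0,0],0.42],[[0,0,0.235],[0,0,0],0.42],[[0,0,0.243],[0,0,0],0.42]]' --grip_force 25

```text
t: 67.02
eef_pos: [0.4334, 0.1874, 0.0786]
orientation: [179.9, 0.3, -6.7]
ft_force: [-0.8, -1.0, -0.2]
opening: 0.42
grasp_force: 0.0
```

>>> arm_command --motion '[[[0,0,0],[0,0,0],0.25],[[0,0,0],[0,0,0],0.1],[[0,0,0],[0,0,0],0],[[0,0,0],[0,0,0],0],[[0,0,0],[0,0,0],0]]' --grip_force 25

```text
t: 67.43
eef_pos: [0.4352, 0.188, 0.0825]
orientation: [-180.0, -0.0, -6.7]
ft_force: [-0.2, 1.8, -11.7]
opening: 0.185
grasp_force: 25.2
```

>>> arm_command --motion '[[[0,0.005,0],[0,0,-0.012],0],[[0.0003,0.011,0],[0,0,-0.027],0],[[0.001,0.019,0],[0,0,-0.046],0],[[0.002,0.027,0],[0,0,-0.066],0],[[0.0025,0.035,0],[0,0,-0.089],0]]'

```text
t: 67.85
eef_pos: [0.4343, 0.1703, 0.0825]
orientation: [-180.0, -0.0, 1.4]
ft_force: [2.0, 1.3, -10.2]
opening: 0.184
grasp_force: 25.3
```

>>> arm_command --motion '[[[0.0002,0.0087,0],[0,0,-0.0222],0],[[0.0006,0.0174,0],[0,0,-0.0444],0],[[0.0014,0.0261,0],[0,0,-0.0667],0],[[0.0024,0.0348,0],[0,0,-0.0889],0],[[0.0038,0.0434,0],[0,0,-0.1111],0]]'

```text
t: 68.27
eef_pos: [0.4366, 0.1485, 0.0825]
orientation: [180.0, -0.0, 11.4]
ft_force: [0.1, -0.2, -10.3]
opening: 0.186
grasp_force: 25.4
```

>>> arm_command --motion '[[[0.0002,0.0087,0],[0,0,-0.0222],0],[[0.0006,0.0174,0],[0,0,-0.0444],0],[[0.0014,0.0261,0],[0,0,-0.0667],0],[[0.0024,0.0348,0],[0,0,-0.0889],0],[[0.0038,0.0434,0],[0,0,-0.1111],0]]'

```text
t: 68.68
eef_pos: [0.4427, 0.1275, 0.0825]
orientation: [180.0, -0.0, 21.4]
ft_force: [-0.8, 1.0, -9.8]
opening: 0.185
grasp_force: 25.4
```

>>> arm_command --motion '[[[0.0002,0.0087,0],[0,0,-0.0222],0],[[0.0006,0.0174,0],[0,0,-0.0444],0],[[0.0014,0.0261,0],[0,0,-0.0667],0],[[0.0024,0.0348,0],[0,0,-0.0889],0],[[0.0038,0.0434,0],[0,0,-0.1111],0]]'

```text
t: 69.1
eef_pos: [0.4523, 0.108, 0.0825]
orientation: [180.0, -0.0, 31.4]
ft_force: [-0.5, 0.9, -9.8]
opening: 0.185
grasp_force: 25.4
```

>>> arm_command --motion '[[[0.0002,0.0087,0],[0,0,-0.0222],0],[[0.0006,0.0174,0],[0,0,-0.0444],0],[[0.0014,0.0261,0],[0,0,-0.0667],0],[[0.0024,0.0348,0],[0,0,-0.0889],0],[[0.0038,0.0434,0],[0,0,-0.1111],0]]'

```text
t: 69.52
eef_pos: [0.4651, 0.0904, 0.0825]
orientation: [180.0, 0.0, 41.4]
ft_force: [-1.5, -0.0, -9.0]
opening: 0.181
grasp_force: 25.5
```

>>> arm_command --motion '[[[0.0002,0.0087,0],[0,0,-0.0222],0],[[0.0006,0.0174,0],[0,0,-0.0444],0],[[0.0014,0.0261,0],[0,0,-0.0667],0],[[0.0024,0.0348,0],[0,0,-0.0889],0],[[0.0038,0.0434,0],[0,0,-0.1111],0]]'

```text
t: 69.93
eef_pos: [0.4807, 0.0753, 0.0825]
orientation: [-180.0, 0.0, 51.4]
ft_force: [-2.1, -1.5, -7.6]
opening: 0.186
grasp_force: 25.5
```

>>> arm_command --motion '[[[0.0002,0.0087,0],[0,0,-0.0222],0],[[0.0006,0.0174,0],[0,0,-0.0444],0],[[0.0014,0.0261,0],[0,0,-0.0667],0],[[0.0024,0.0348,0],[0,0,-0.0889],0],[[0.0038,0.0434,0],[0,0,-0.1111],0]]'

```text
t: 70.35
eef_pos: [0.4987, 0.063, 0.0825]
orientation: [-180.0, 0.0, 61.4]
ft_force: [-3.0, -3.4, -7.5]
opening: 0.188
grasp_force: 25.6
```

>>> arm_command --motion '[[[0.0002,0.0087,0],[0,0,-0.0222],0],[[0.0006,0.0174,0],[0,0,-0.0444],0],[[0.0014,0.0261,0],[0,0,-0.0667],0],[[0.0024,0.0348,0],[0,0,-0.0889],0],[[0.0038,0.0434,0],[0,0,-0.1111],0]]'

```text
t: 70.77
eef_pos: [0.5187, 0.0541, 0.0825]
orientation: [-180.0, 0.1, 71.4]
ft_force: [-3.0, -5.0, -7.4]
opening: 0.186
grasp_force: 25.6
```

>>> arm_command --motion '[[[0.0002,0.0087,0],[0,0,-0.0222],0],[[0.0006,0.0174,0],[0,0,-0.0444],0],[[0.0014,0.0261,0],[0,0,-0.0667],0],[[0.0022,0.033,0],[0,0,-0.085],0],[[0.003,0.039,0],[0,0,-0.1],0]]'

```text
t: 71.18
eef_pos: [0.5377, 0.049, 0.0825]
orientation: [-180.0, 0.1, 80.4]
ft_force: [-2.2, -7.1, -7.2]
opening: 0.185
grasp_force: 25.6
```

>>> arm_command --motion '[[[0.0002,0.006,0],[0,0,-0.015],0],[[0.0004,0.01,0],[0,0,-0.026],0],[[0.0004,0.012,0],[0,0,-0.032],0],[[0.0004,0.012,0],[0,0,-0.032],0],[[0.0004,0.012,0],[0,0,-0.032],0]]'

```text
t: 71.6
eef_pos: [0.5442, 0.0481, 0.0825]
orientation: [179.9, 0.1, 83.2]
ft_force: [-0.3, -7.6, -9.0]
opening: 0.189
grasp_force: 25.4
```

Run:
```python
from h import *
s,T=tool(); d=T[:2,3]-np.array([.5598,.1736]); print(s['eef_pos'],s['ft_force'],'post ang',np.degrees(np.arctan2(d[1],d[0])),'target -96.8');
```

```text
[0.5441785  0.04806965 0.08252316] [-0.33373413 -7.59156411 -9.03608779] post ang -97.09364793503946 target -96.8
```

>>> arm_command --motion '[[[0,0,0],[0,0,0],0.2],[[0,0,0],[0,0,0],0.25],[[0,0,0],[0,0,0],0.3],[[0,0,0],[0,0,0],0.42],[[0,0,0],[0,0,0],0.42]]'

```text
t: 72.02
eef_pos: [0.5442, 0.0492, 0.0826]
orientation: [179.9, -0.0, 83.2]
ft_force: [-0.7, 0.3, -0.6]
opening: 0.422
grasp_force: 0.0
```

>>> arm_command --motion '[[[0,0,-0.03],[0,0,0],0.42],[[0,0,-0.1],[0,0,0],0.42],[[0,0,-0.18],[0,0,0],0.42],[[0,0,-0.26],[0,0,0],0.42],[[0,0,-0.34],[0,0,0],0.42]]'

```text
t: 72.43
eef_pos: [0.5436, 0.0493, 0.2542]
orientation: [180.0, 0.0, 83.2]
ft_force: [1.0, -0.1, -0.1]
opening: 0.426
grasp_force: 0.0
```

>>> arm_command --motion '[[[0,-0.08,-0.03],[0,0,0],0.42],[[0,-0.15,-0.1],[0,0,0],0.42],[[0,-0.2,-0.15],[0,0,0],0.42],[[0,-0.2,-0.2],[0,0,0],0.42],[[0,-0.2,-0.2],[0,0,0],0.42]]'

```text
t: 72.85
eef_pos: [0.4446, 0.0615, 0.3575]
orientation: [179.5, -0.1, 83.2]
ft_force: [0.9, -0.8, 0.0]
opening: 0.421
grasp_force: 0.0
```

```bash
python3 b.py w20|egrep 'cam|tray|brack|post|start'; python3 rt.py w20
python3 - <<'E'
from h import *
P=np.load('pics/w20.npz')['P']; x,y,z=P[...,0],P[...,1],P[...,2]
p=P[(z>.099)&(z<.107)&(abs(x-.545)<.03)&(abs(y-.05)<.03)]
if len(p): print('post',len(p),((p.max(0)+p.min(0))/2).round(4))
f=grab('top'); Q=cloud(f); x,y,z=Q[...,0],Q[...,1],Q[...,2]
k=((z>.09)&(z<.112)&(x>.40)&(x<.53)&(y>.05)&(y<.36)).astype('u1'); n,l,st,_=cv2.connectedComponentsWithStats(k)
for i in range(1,n):
    if st[i,4]>10: q=Q[l==i]; c,s,a=cv2.minAreaRect((q[:,:2]*1000).astype('f4')); print('top rib',st[i,4],np.round(c,1),np.round(s,1),round(a,1),np.median(q[:,2]).round(3))
c=f['frame'][120:280,160:460]; cv2.imwrite('pics/fin.png',cv2.resize(c,None,fx=2.66,fy=2.66,interpolation=cv2.INTER_CUBIC))
E
```

```text
72.85 [0.4446 0.0615 0.3575] [ 1.7948e+02 -6.0000e-02  8.3210e+01] cam [[0.993, -0.116, -0.024, 0.452], [-0.118, -0.954, -0.277, 0.132], [0.01, 0.278, -0.961, 0.514], [0.0, 0.0, 0.0, 1.0]]
start_top 0.73 [254. 406.] ray [ 0.5833 -0.1329  0.053 ] depth [ 0.582 -0.13   0.057]
start_top 0.58 [ 77. 324.] ray [0.4669 0.1879 0.053 ] depth [0.466 0.188 0.059]
tray 0.85 [ 75. 324.] ray [0.467  0.1901 0.058 ] depth [0.466 0.191 0.059]
post 0.65 [166. 387.] ray [0.5454 0.0476 0.103 ] depth [0.545 0.048 0.103]
post 0.57 [ 61. 326.] ray [0.4704 0.2023 0.103 ] depth [0.47  0.204 0.101]
bracket1 0.93 [ 95. 323.] ray [0.4633 0.1655 0.    ] depth [0.461 0.16  0.099]
bracket1 0.93 [306. 284.] ray [ 0.3276 -0.2573  0.    ] depth [ 0.332 -0.24   0.021]
bracket1 0.8 [ 60. 328.] ray [0.4775 0.2205 0.    ] depth [0.471 0.203 0.102]
bracket1 0.76 [122. 324.] ray [0.4598 0.1211 0.    ] depth [0.458 0.124 0.102]
bracket1 0.64 [ 28. 323.] ray [0.4756 0.2697 0.    ] depth [0.471 0.244 0.099]
rib in tray 324 [474.6 251.4] [35.7 14.1] 81.3 z 0.1003
rib in tray 292 [469.3 208.5] [35.3 13.7] 83.6 z 0.1003
rib in tray 277 [463.3 162.4] [36.1 13.1] 83.1 z 0.1002
rib in tray 247 [458.3 120.2] [35.4 13.3] 83.1 z 0.1001
post 110 [0.5444 0.0497 0.1024]
top rib 42 [474.7 252.1] [35.9 13.6] 83.4 0.099
top rib 32 [470.9 213.1] [27.3 14.1] 88.7 0.1
```

View pics/fin.png

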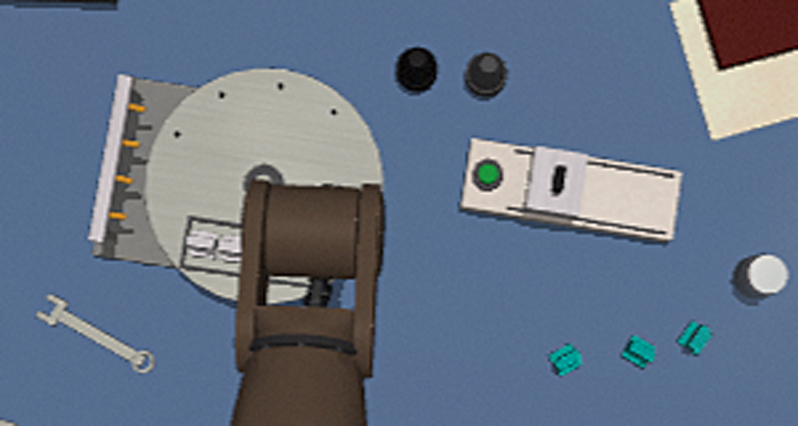

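The table is back at the loading side, with the tray at (240,250). The wrist camera sees all four brackets standing, with ribs at 0.100 m. The hood is over the knob at (558,180), the button is up, and the holders, wrench and jar haven't moved. I'll hand the job in.

```bash
python3 -c "
from workcell import workorder
print(workorder.close_job())"
```

```text
the job is handed in; nothing more can be done
None
```

I carried out every step and handed the job in at about 73 s of the 210 s allowed; handing in returned no verdict, but the last images show the hood over the set knob, all four brackets standing in the tray at the loading side, the button up, and the holders, wrench and jar where they were.

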